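# Make up a spraying kit and a filling kit in the sculpture studio

## Task

Make up two kits from the stock on the bench. Into the two-bay tray put the spraying kit: the aerosol can in its small bay and the large roll of masking tape lying flat in its big bay; into the three-bay tray put the filling kit: the filler jar, the mixing cup and the long cork sanding block, one to a bay in any order. Set each thing down gently, upright and flat on the floor of its bay, without dropping it, and leave the small roll of tape and the short cork block where they are.

Things in the scene. Friction and masses are not known exactly. Their poses are not given: they have to be found in the camera images.
- can_centre (a point): Small aerosol can standing upright, white with a grey band and a grey cap, 50 mm diameter (cap 43 mm), 112 mm tall. The point is on its axis half-way up, 56 mm above its foot; z points up. The straight wall of the can runs from 3 to 86 mm above its foot; grip it high on that wall (about 75 mm above the foot) to keep its cap clear of the gripper's body. Other things, up to 120 mm tall (a glue bottle, a pot of brushes), stand among the stock: carry things over them.
- roll_large_centre (a point): Large roll of cream masking tape lying flat, 96 mm outside diameter, open hole of 76 mm (so a wall 10 mm thick), 48 mm tall. The point is the middle of the hole, half-way up, 24 mm above its underside; z points up. Too wide to grip across: pinch its wall from above with one finger in the hole.
- jar_centre (a point): Jar of filler, upright, white with a ribbed black screw lid, 58 mm diameter all the way up, 62 mm tall, closed. The point is on its axis half-way up, 31 mm above its foot; z points up.
- cup_centre (a point): Empty rigid white mixing cup, mouth up, 60 mm diameter at the rim tapering to 52 mm at the foot, 80 mm tall, wall 3 mm. The point is on its axis half-way up, 40 mm above its foot; z points up.
- block_long_centre (a point): Long cork sanding block, 50 mm wide (its own x) by 90 mm long (its own y) by 40 mm tall. The point is its centre, 20 mm above its underside; z points up. It starts with its length roughly (within 0.5 rad) along world y.
- roll_small_centre (a point): Small roll of cream masking tape lying flat, 64 mm outside diameter, hole 44 mm, 24 mm tall. Not wanted in the kits: to be left where it is. The point is its centre, 12 mm above its underside.
- block_short_centre (a point): Short cork sanding block, 50 mm (own x) by 45 mm (own y) by 40 mm tall. Not wanted in the kits: to be left where it is. The point is its centre, 20 mm above its underside.
- tray_two: Loose shallow plywood tray with two bays (0.9 kg), 130 mm (own x) by 259 mm (own y), rims and divider 22 mm tall over all and 5 mm thick, floor 5 mm thick. Origin: centre of its underside, on the bench; z up. Both bays are 120 mm in x and centred on x = 0. The big bay is 146 mm in y, centred at y = -51.5 mm; the small bay is 98 mm in y, centred at y = +75.5 mm. Its own y lies within 0.12 rad of world y.
- tray_three: Loose shallow plywood tray with three equal bays (0.9 kg), 130 mm (own x) by 314 mm (own y), rims and dividers 22 mm tall over all and 5 mm thick, floor 5 mm thick. Origin: centre of its underside, on the bench; z up. Each bay is 120 mm in x by 98 mm in y; the bays' centres lie at x = 0 and y = -103, 0 and +103 mm. Its own y lies within 0.12 rad of world y.

How it is judged:
By the outcome, as a careful person would: the job done as asked, in the order asked, and still so for the second after the job is handed in, with the robot touching nothing.
It also fails if it takes over 125 s, if anything falls off the work surface, if the arm or the gripper's body presses on something with over 40 N, if the wrist force passes 120 N, or if a joint passes its speed limit or range.

## Robot

A 6-joint arm with a two-finger parallel gripper is mounted at the origin on the work surface. World frame = base frame: x ahead of the robot, y to its left, z up, the work surface at z = 0. Lengths are in mm, angles in rad, forces in N, time in s.
With the tool pointing down it reaches from about 250 to 800 mm from the base axis. Payload 8.5 kg.
Tool frame: the origin (TCP) lies between the finger pads; the fingertips stand 25 mm ahead of it and the grasp point (between the pads) lies 6 mm ahead of it (env.finger_overhang is the distance from the TCP to the fingertips, in mm); y points along the fingers, x is the direction in which the jaws open and shut, and the axes are right-handed (so a half turn about y gives the same grasp; the last joint's range is limited). The gripper opens to 85 mm and grips with 20 to 120 N. Pads are 22 mm wide; open, the fingers measure 114 mm over their backs; the gripper's body (76 mm by 85 mm) begins 54 mm behind the grasp point. The pads swing forward as they close: fully open they stand 13 mm farther back than shut.
Start: joints at [1.176, 0.238, -0.013, 1.319, 0, 1.571], TCP at [201.908, 484.573, 222.176] pointing down, gripper open.
Joint ranges: [-2.66, 2.66], [-1.03, 1.9], [-1.14, 1.46], [-1.82, 2.27], [-1.45, 1.34], [-3.14, 3.14]. Speed limits (rad/s): [2.22, 2.22, 2.79, 3.14, 3.14, 3.14].

## Interface

Orientations are given as a rotation vector (axis times angle).
In Python, from cell import env, capture, camera_params gives the robot as it stands.
- The arm moves only by the shell command python3 -m handwheel 'ROWS' [FORCE]. ROWS is JSON, a list of rows, each an object of numbers: "grip": the finger opening in mm, from 0 to 85.4; "dx", "dy", "dz": the shift along the world's x, y, z in mm; "ax", "ay", "az": the turn, a rotation vector about the world's x, y, z in rad. A call has exactly 5 rows; each row shifts and turns the commanded pose from where the row before left it; what a row does not reach is not made up. A row lasts 1/10 s, in which the tool goes at most 50 mm and 8.59 degrees, less where a joint would pass 70% of its speed; a pose out of reach is approached as far as the arm can. A call with a gripper value outside its range is refused whole. The fingers move at their own pace and stop on an object; FORCE is the grip in N (left out, the last holds). Time passes only in rows, so rows that do not move let the fingers close, or fill a call up. It gives the time, the measured TCP pose, the force and the opening at its end, in the units of the state.
- env.state(): the state, without advancing time (a new reading comes with each control period).
- capture(name): name is "side" or "top"; returns the picture (400x640x3 uint8, red, green, blue); there is no depth.
- camera_params(name): a dict with "fx", "fy", "cx", "cy" (pixels), "k1" (the pictures are not rectified: a ray, as slopes to the right and down, at radius r is drawn at 1 + k1 r^2 times it, then the intrinsics apply), "cam_to_world" (4x4, takes a point from camera to world coordinates). Camera axes: x right, y down, z forward; pixel columns grow to the right and rows downward; lengths in mm; the calibration is good to about 2 mm. A picture is of the moment at which its call begins. camera_params takes no time and is no camera call.
- env.hand_in(): hands the job in, once; it reports no verdict.
The state is a dict: "clock": time; "joint_pos": joint angles; "qd": joint speeds; "joint_torque": joint torques, N m; "tcp_pos": TCP position; "ee_rot": TCP orientation; "ft_force": force on the tool from outside, world axes, zero at the start; "ft_torque": the same for the moment, N m; "gripper_width": finger opening in mm.
Only numpy, scipy, OpenCV 4.12 (cv2) and the standard library are available. Lean on these libraries where they do the work, as an engineer would, in place of code of your own. Each camera call takes 0.05 s, during which the arm holds its last target.

## Working session

There is one attempt and no reset: what is moved stays moved. The work goes in short steps, Python scripts to look and compute and a shell command to move; the robot and the scene stay as the last step left them, time stands still between calls to the robot, and variables do not carry over. Pictures are saved under pics/ and viewed, and the job is handed in when it is done.

```bash
ls; mkdir -p pics; python3 - <<'E'
from cell import env,capture,camera_params
import cv2,json
for n in("top","side"):
    cv2.imwrite(f"pics/{n}0.png",capture(n)[:,:,::-1]); p=camera_params(n); print(n,{k:(v if not hasattr(v,'tolist') else v.tolist()) for k,v in p.items()})
print(env.state())
E
```

```text
pics
top {'fx': 394.7421138932018, 'fy': 394.7421138932018, 'cx': 313.91656269110655, 'cy': 200.60207438558783, 'k1': -0.03464439098332516, 'cam_to_world': [[0.02307358574010114, -0.9974070078143863, 0.0681679573102102, 457.87857539227286], [-0.9997170497088974, -0.02262515067282094, 0.007343233509159974, -6.823767077405697], [-0.005781882256851669, -0.06831810389482859, -0.9976468345651096, 1050.5668404176374], [0.0, 0.0, 0.0, 1.0]]}
side {'fx': 437.87391866985587, 'fy': 437.87391866985587, 'cx': 317.73918693576525, 'cy': 193.8433278629551, 'k1': 0.0042114953360335465, 'cam_to_world': [[0.9833301871376152, -0.14099917624356706, 0.11480842896990646, 378.9246345537826], [-0.18182618455604782, -0.7590713211576992, 0.6250999664099295, -751.9817338563229], [-0.0009907944754547387, -0.6355548455440652, -0.7720550865267107, 1042.5565960761076], [0.0, 0.0, 0.0, 1.0]]}
{'clock': 0.1, 'joint_pos': array([ 1.17599299e+00,  2.38751777e-01, -1.41809722e-02,  1.31919102e+00,
        1.09200272e-05,  1.57082650e+00]), 'qd': array([ 0.00033059, -0.00053375,  0.00257523, -0.00027547, -0.0001028 ,
        0.00032198]), 'joint_torque': array([ 1.04778395e-03, -5.39717710e+01,  3.47000062e+01,  1.33445390e-02,
        1.15510306e-04,  1.20528176e-05]), 'tcp_pos': array([201.77700663, 484.25711691, 221.62136773]), 'ee_rot': array([-1.37125253, -0.91281234,  0.91464174]), 'ft_force': array([-1.29360453,  0.81257799, -0.37116005]), 'ft_torque': array([-0.03962949, -0.01702431,  0.00956061]), 'gripper_width': 85.39785291486791}
```

View pics/top0.png

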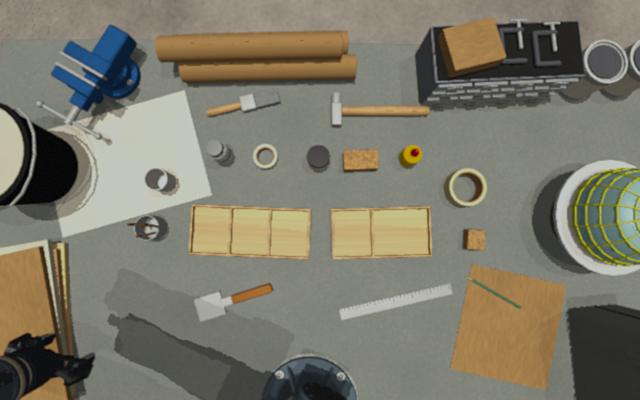

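View pics/side0.png

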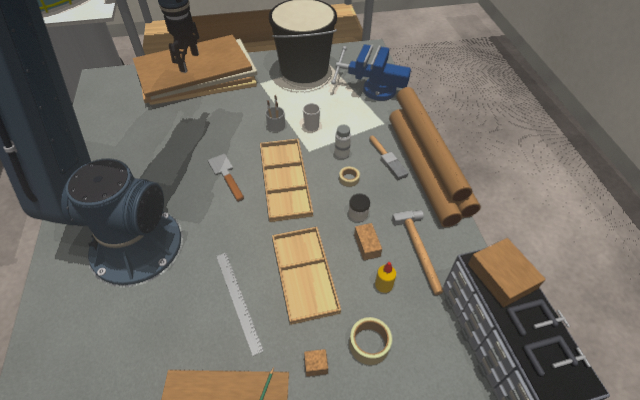

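```bash
python3 -c "
from scipy.spatial.transform import Rotation as R
print(R.from_rotvec([-1.37125253, -0.91281234,  0.91464174]).as_matrix())"
```

```text
[[ 3.84654181e-01 -5.20644843e-04 -9.23060610e-01]
 [ 9.23059803e-01 -1.22112563e-03  3.84654533e-01]
 [-1.32744137e-03 -9.99999119e-01  1.08752486e-05]]
```

```bash
cat > h.py <<'E'
import numpy as np,cv2
from cell import env,capture,camera_params
def ray(cam,uv):
    p=camera_params(cam);M=np.array(p["cam_to_world"])
    K=np.array([[p["fx"],0,p["cx"]],[0,p["fy"],p["cy"]],[0,0,1.]])
    n=cv2.undistortPoints(np.array(uv,float).reshape(-1,1,2),K,np.array([p["k1"],0,0,0]))[:,0]
    d=np.c_[n,np.ones(len(n))]@M[:3,:3].T
    return M[:3,3],d
def onz(cam,uv,z):
    o,d=ray(cam,uv); return o+d*((z-o[2])/d[:,2])[:,None]
def proj(cam,P):
    p=camera_params(cam);M=np.linalg.inv(np.array(p["cam_to_world"]))
    K=np.array([[p["fx"],0,p["cx"]],[0,p["fy"],p["cy"]],[0,0,1.]])
    r,_=cv2.Rodrigues(M[:3,:3]); return cv2.projectPoints(np.array(P,float).reshape(-1,3),r,M[:3,3],K,np.array([p["k1"],0,0,0,0]))[0][:,0]
def crop(im,x0,y0,x1,y1,s,name):
    cv2.imwrite(name,cv2.resize(im[y0:y1,x0:x1,::-1],None,fx=s,fy=s,interpolation=cv2.INTER_CUBIC))
E
python3 - <<'E'
from h import *
t=cv2.imread("pics/top0.png")[:,:,::-1];s=cv2.imread("pics/side0.png")[:,:,::-1]
crop(t,120,130,320,270,4,"pics/t1.png");crop(t,305,130,505,270,4,"pics/t2.png");crop(s,250,80,450,230,4,"pics/s1.png");crop(s,250,180,450,390,2.8,"pics/s2.png")
E
```

```text
(no output)
```

View pics/t1.png

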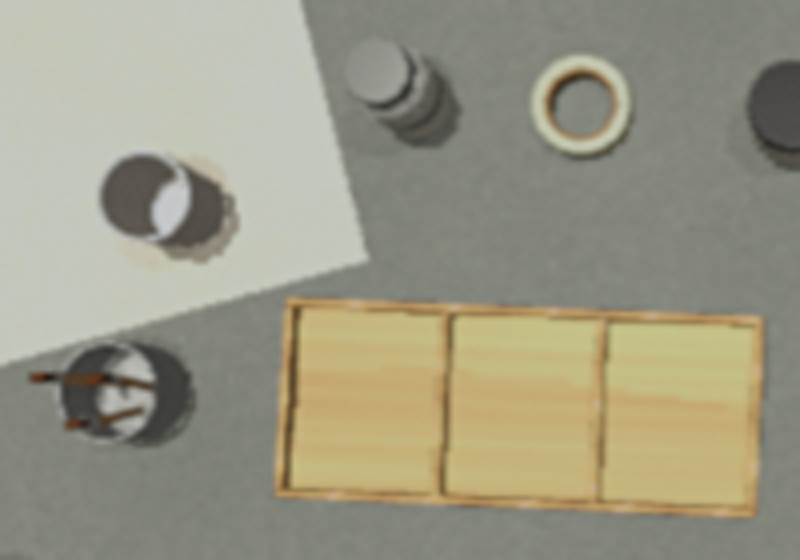

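View pics/t2.png

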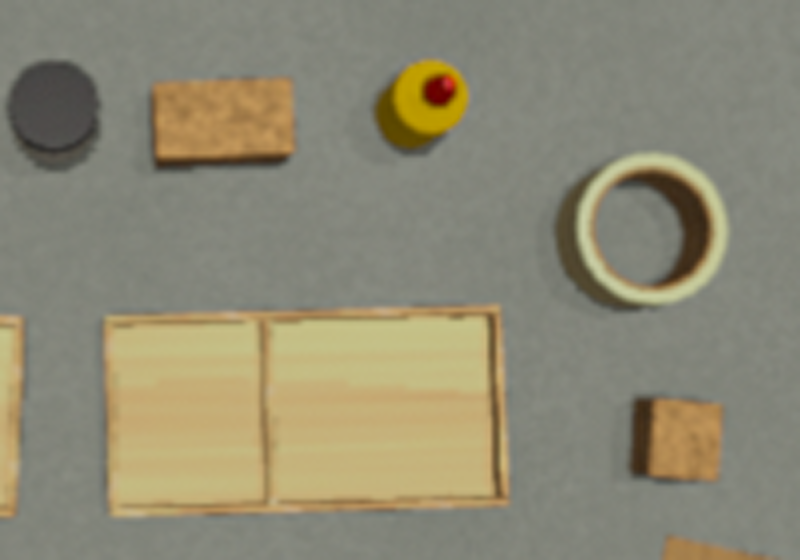

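View pics/s1.png

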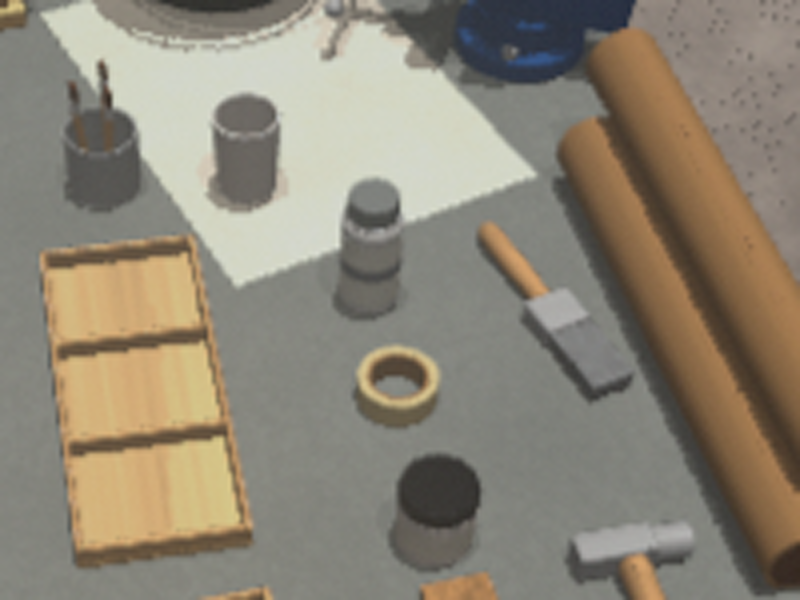

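View pics/s2.png

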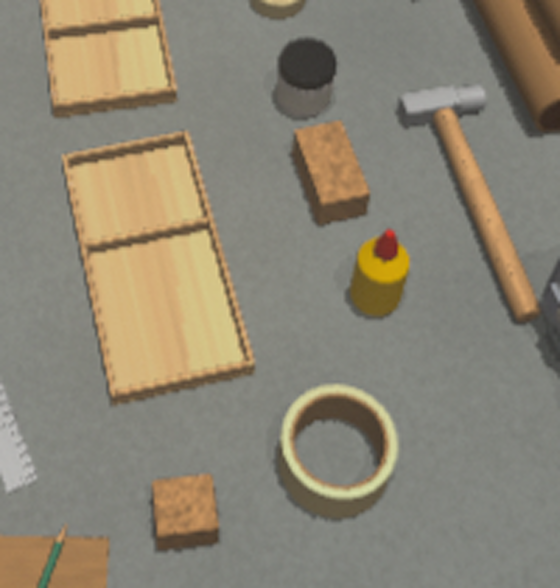

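```bash
cat > m.py <<'E'
from h import *
def mask(im,lo,hi,box,name=None):
    x0,y0,x1,y1=box; hsv=cv2.cvtColor(np.ascontiguousarray(im),cv2.COLOR_RGB2HSV)
    m=cv2.inRange(hsv,lo,hi); z=np.zeros_like(m); z[y0:y1,x0:x1]=m[y0:y1,x0:x1]
    cs,_=cv2.findContours(z,cv2.RETR_EXTERNAL,cv2.CHAIN_APPROX_NONE)
    return max(cs,key=cv2.contourArea) if cs else None
E
python3 - <<'E'
from m import *
I={n:cv2.imread(f"pics/{n}0.png")[:,:,::-1] for n in("top","side")}
def fit(c): 
    e=cv2.fitEllipse(c); return np.round(e[0],1),np.round(e[1],1)
def show(n,cam,c,z):
    P=onz(cam,c[:,0],z)[:,:2].astype(np.float32)
    (x,y),r=cv2.minEnclosingCircle(P); e=cv2.fitEllipse(P); print(n,cam,"circ",round(x,1),round(y,1),round(2*r,1),"ell",np.round(e[0],1),np.round(e[1],1), "px",fit(c)[0])
# jar lid black
for cam,box in(("top",(300,140,335,175)),("side",(340,185,380,225))):
    im=I[cam]; h=cv2.cvtColor(np.ascontiguousarray(im),cv2.COLOR_RGB2HSV)
    print(cam,h[156,318] if cam=="top" else h[203,360])
    show("jar",cam,mask(im,(0,0,0),(180,255,85 if cam=="top" else 60),box),62)
for cam,box in(("top",(440,160,495,215)),("side",(345,315,400,365))):
    show("roll",cam,mask(I[cam],(20,40,150),(40,120,255),box),48)
for cam,box in(("top",(245,140,285,172)),("side",(335,160,365,190))):
    show("small",cam,mask(I[cam],(20,40,150),(40,120,255),box),24)
bl={"top":((340,148,382,173),(455,225,490,252)),"side":((352,220,385,262),(300,345,332,380))}
for cam in bl:
  for b,L in zip(bl[cam],("long","short")):
    c=mask(I[cam],(8,100,125),(25,255,255),b); P=onz(cam,c[:,0],40)[:,:2].astype(np.float32); print(L,cam,cv2.minAreaRect(P))
tr={"top":((322,200,440,266),(182,200,318,266)),"side":((265,220,345,325),(255,130,315,222))}
for cam in tr:
  for b,L in zip(tr[cam],("two","three")):
    c=mask(I[cam],(10,60,70),(30,255,255),b); P=onz(cam,c[:,0],22)[:,:2].astype(np.float32); print(L,cam,cv2.minAreaRect(P))
# hand points
f=lambda pts,x,y,s:[((u+.5)/s-.5+x,(v+.5)/s-.5+y) for u,v in pts]
print("can top",onz("top",f([(379,72)],120,130,4),112), "side",onz("side",f([(374,202)],250,80,4),112))
print("cup top",onz("top",f([(145,197)],120,130,4),80),"side",onz("side",f([(246,115)],250,80,4),80))
for L,pts,x in(("two",[(104,317),(498,306),(508,503),(112,515)],305),("three",[(286,298),(763,318),(755,515),(276,496)],120)):
    P=onz("top",f(pts,x,130,4),22)[:,:2]; print(L,np.round(P,1).tolist(),P.mean(0), cv2.minAreaRect(P.astype(np.float32)))
for L,pts in(("two",[(62,155),(188,132),(253,368),(115,400)]),):
    P=onz("side",f(pts,250,180,2.8),22)[:,:2]; print(L,np.round(P,1).tolist(),P.mean(0))
E
```

```text
top [23 13 77]
jar top circ 632.9 -8.7 67.1 ell [633.7  -7.4] [53.8 65.9] px [318. 158.]
side [24 22 57]
jar side circ 636.4 -12.4 60.2 ell [635.9 -12.3] [53.3 59.1] px [359.5 202.9]
roll top circ 571.6 -393.0 98.1 ell [ 571.5 -392.6] [94.8 95.9] px [467.8 186.6]
roll side circ 569.8 -390.5 97.1 ell [ 569.6 -390.6] [94.6 94.9] px [370.8 337.2]
small top circ 643.9 133.4 51.7 ell [643.9 133.2] [49.1 49.2] px [264.6 155.6]
small side circ 642.5 136.1 66.1 ell [641.9 135.9] [62.5 63. ] px [349.1 173.6]
long top ((636.8976440429688, -117.23749542236328), (48.991798400878906, 89.12336730957031), 3.450603723526001)
short top ((436.60906982421875, -415.07421875), (43.856597900390625, 48.759422302246094), 89.79866790771484)
long side ((634.9190673828125, -117.74533081054688), (48.485923767089844, 89.47029113769531), 3.451279401779175)
short side ((434.7778015136719, -417.0146789550781), (44.53182601928711, 48.59783172607422), 86.03839874267578)
two top ((449.9712829589844, -175.72779846191406), (131.76168823242188, 261.26416015625), 2.802812099456787)
three top ((444.4627685546875, 167.28073
[... 290 characters left out ...]
)
can top [[644.80784038 243.46747483 112.        ]] side [[642.25781576 240.69347627 112.        ]]
cup top [[569.55705086 395.63393066  80.        ]] side [[568.27674143 400.67516783  80.        ]]
two [[507.5, -43.3], [520.5, -300.5], [392.8, -307.6], [379.5, -51.1]] [ 450.07845968 -175.63763707] ((450.1583557128906, -175.46624755859375), (128.2904510498047, 258.0071105957031), 2.971534490585327)
three [[511.6, 322.6], [505.7, 9.5], [378.0, 11.6], [382.4, 323.7]] [444.42569019 166.84976055] ((444.3721008300781, 167.1392059326172), (313.2243347167969, 129.15672302246094), 89.03086853027344)
two [[377.0, -49.2], [506.0, -44.6], [516.6, -305.1], [392.5, -312.0]] [ 448.050606   -177.72051506]
```

```bash
python3 -c "
from cell import env;print(env.finger_overhang)"
python3 -m handwheel '[{"grip":85,"dx":36,"dy":-20},{"dx":36,"dy":-20},{"dx":36,"dy":-20},{"dx":36,"dy":-20},{"dx":36,"dy":-20}]' 40
python3 -m handwheel '[{"dx":36,"dy":-20},{"dx":36,"dy":-20},{"dx":36,"dy":-20},{"dx":36,"dy":-20},{"dx":36,"dy":-20}]'
python3 -c "
from cell import env;s=env.state();print(s['joint_pos'],s['tcp_pos'],s['ee_rot'],s['gripper_width'],s['ft_force'])"
```

```text
25.0
[ 1.17599299e+00  2.38751777e-01 -1.41809722e-02  1.31919102e+00
  1.09200272e-05  1.57082650e+00] [201.77700663 484.25711691 221.62136773] [-1.37125253 -0.91281234  0.91464174] 85.39785291486791 [-1.29360453  0.81257799 -0.37116005]$[0]: bad value
$[0]: bad value
```

```bash

python3 -m handwheel '[{"grip":85,"dx":36,"dy":-20,"dz":0,"ax":0,"ay":0,"az":0},{"grip":85,"dx":36,"dy":-20,"dz":0,"ax":0,"ay":0,"az":0},{"grip":85,"dx":36,"dy":-20,"dz":0,"ax":0,"ay":0,"az":0},{"grip":85,"dx":36,"dy":-20,"dz":0,"ax":0,"ay":0,"az":0},{"grip":85,"dx":36,"dy":-20,"dz":0,"ax":0,"ay":0,"az":0}]' 40
```

```text
clock: 0.6
tcp_pos: [383.0, 383.5, 221.9]
ee_rot: [-1.371, -0.913, 0.914]
ft_force: [0.1, 0.9, 0.2]
gripper_width: 85.4
```

```bash

python3 -m handwheel '[{"grip":85,"dx":36,"dy":-20,"dz":0,"ax":0,"ay":0,"az":0},{"grip":85,"dx":36,"dy":-20,"dz":0,"ax":0,"ay":0,"az":0},{"grip":85,"dx":36,"dy":-20,"dz":0,"ax":0,"ay":0,"az":0},{"grip":85,"dx":36,"dy":-20,"dz":0,"ax":0,"ay":0,"az":0},{"grip":85,"dx":36,"dy":-20,"dz":0,"ax":0,"ay":0,"az":0}]'
python3 -m handwheel '[{"grip":85,"dx":36,"dy":-20,"dz":0,"ax":0,"ay":0,"az":0},{"grip":85,"dx":36,"dy":-20,"dz":0,"ax":0,"ay":0,"az":0},{"grip":85,"dx":9.6,"dy":-2.6,"dz":0,"ax":0,"ay":0,"az":0},{"grip":85,"dx":0,"dy":0,"dz":0,"ax":0,"ay":0,"az":0},{"grip":85,"dx":0,"dy":0,"dz":0,"ax":0,"ay":0,"az":0}]'
python3 - <<'E'
from h import *
t=capture("top");s=capture("side");crop(s,270,60,430,200,4,"pics/s3.png");crop(t,150,80,300,200,4,"pics/t3.png");print(env.state()["joint_pos"])
E
```

```text
clock: 1.1
tcp_pos: [563.1, 283.4, 221.8]
ee_rot: [-1.37, -0.913, 0.914]
ft_force: [1.1, 0.6, 0.6]
gripper_width: 84.6
clock: 1.6
tcp_pos: [642.7, 242.4, 221.7]
ee_rot: [-1.37, -0.913, 0.915]
ft_force: [-0.2, -0.0, 0.4]
gripper_width: 85.0
[3.61449224e-01 5.31312659e-01 4.39517781e-01 1.47932107e+00
 1.66147555e-04 7.54925896e-01]
```

View pics/s3.png

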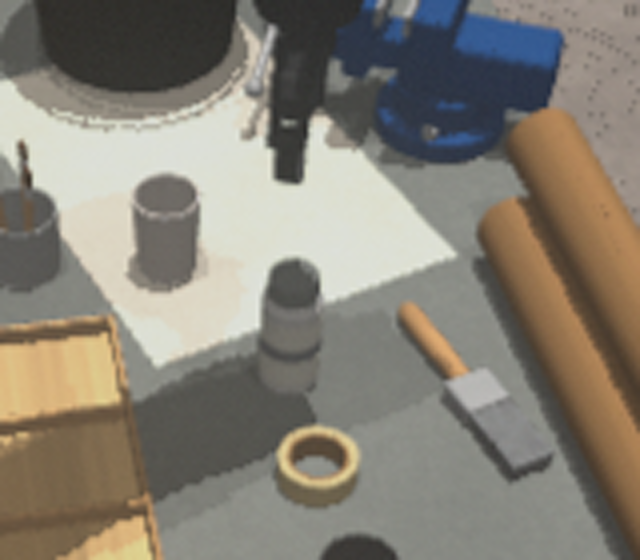

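View pics/t3.png

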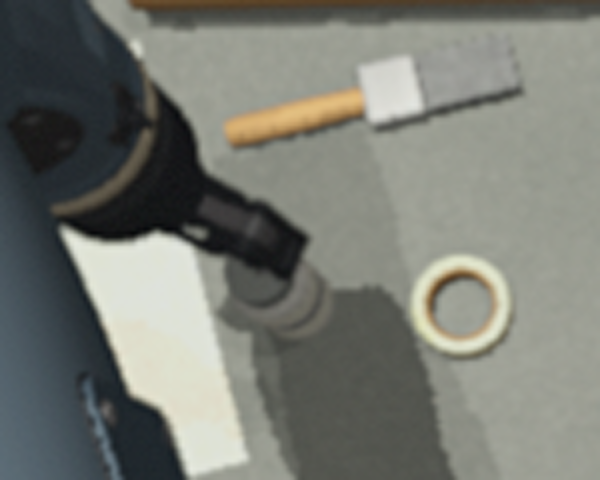

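```bash

python3 -m handwheel '[{"grip":85,"dx":0,"dy":0,"dz":-35,"ax":0,"ay":0,"az":0},{"grip":85,"dx":0,"dy":0,"dz":-30,"ax":0,"ay":0,"az":0},{"grip":85,"dx":0,"dy":0,"dz":-25,"ax":0,"ay":0,"az":0},{"grip":85,"dx":0,"dy":0,"dz":-25,"ax":0,"ay":0,"az":0},{"grip":85,"dx":0,"dy":0,"dz":0,"ax":0,"ay":0,"az":0}]'
python3 - <<'E'
from h import *
s=capture("side");crop(s,270,60,430,200,4,"pics/s4.png")
E
```

```text
clock: 2.2
tcp_pos: [640.5, 242.2, 104.3]
ee_rot: [-1.369, -0.91, 0.919]
ft_force: [-0.7, -0.6, 0.7]
gripper_width: 84.9
```

View pics/s4.png

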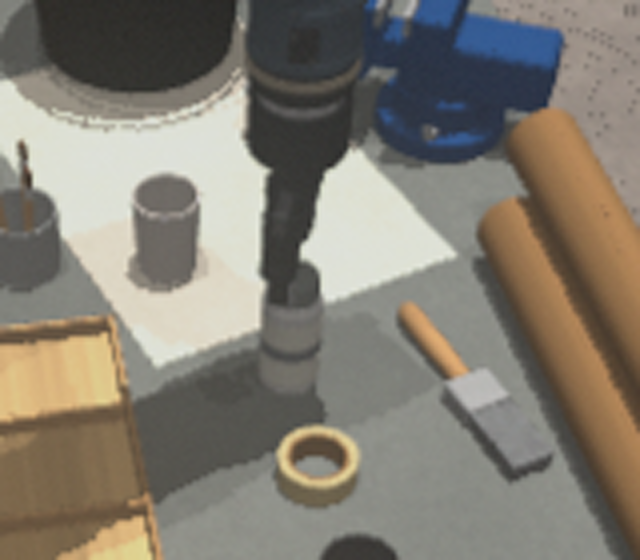

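```bash

python3 -m handwheel '[{"grip":85,"dx":1,"dy":0,"dz":-13,"ax":0,"ay":0,"az":0},{"grip":85,"dx":0,"dy":0,"dz":-13,"ax":0,"ay":0,"az":0},{"grip":85,"dx":0,"dy":0,"dz":0,"ax":0,"ay":0,"az":0},{"grip":40,"dx":0,"dy":0,"dz":0,"ax":0,"ay":0,"az":0},{"grip":40,"dx":0,"dy":0,"dz":0,"ax":0,"ay":0,"az":0}]' 40
python3 -m handwheel '[{"grip":40,"dx":0,"dy":0,"dz":0,"ax":0,"ay":0,"az":0},{"grip":40,"dx":0,"dy":0,"dz":0,"ax":0,"ay":0,"az":0},{"grip":40,"dx":0,"dy":0,"dz":0,"ax":0,"ay":0,"az":0},{"grip":40,"dx":0,"dy":0,"dz":0,"ax":0,"ay":0,"az":0},{"grip":40,"dx":0,"dy":0,"dz":0,"ax":0,"ay":0,"az":0}]'
```

```text
clock: 2.75
tcp_pos: [644.8, 242.0, 81.7]
ee_rot: [-1.371, -0.914, 0.913]
ft_force: [0.4, -0.5, -0.5]
gripper_width: 58.9
clock: 3.25
tcp_pos: [645.4, 242.6, 82.3]
ee_rot: [-1.37, -0.916, 0.912]
ft_force: [0.8, 2.8, 5.3]
gripper_width: 40.8
```

```bash
python3 - <<'E'
from h import *
s=capture("side");crop(s,270,60,430,200,4,"pics/s5.png");t=capture("top");crop(t,150,80,300,200,4,"pics/t5.png");st=env.state();print(st["gripper_width"],st["tcp_pos"],st["ft_force"],st["ft_torque"])
E
```

```text
40.80557345939091 [645.36262696 242.64436498  82.33453613] [0.90900488 2.7803398  5.56821081] [ 0.66865224 -0.24796501 -0.00937906]
```

View pics/s5.png

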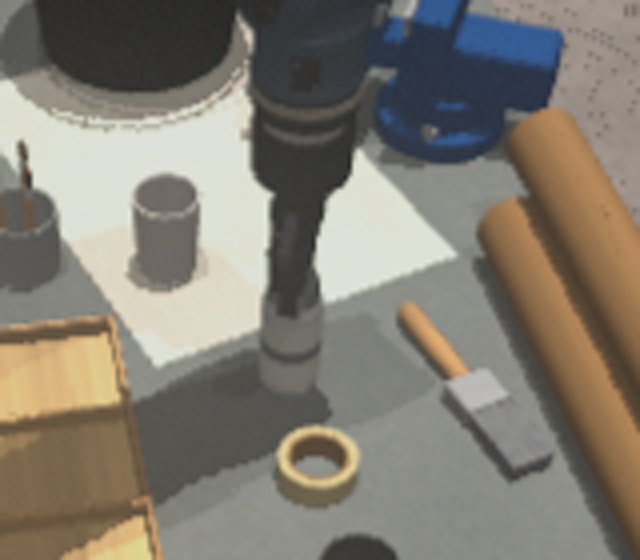

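View pics/t5.png

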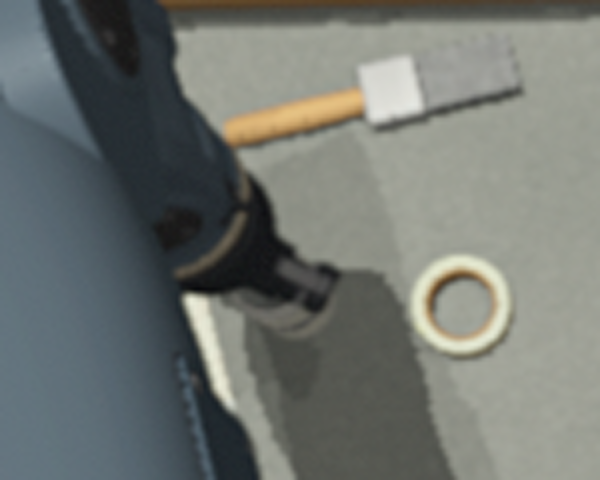

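```bash
python3 - <<'E'
from h import *
f=lambda cam,P,x,y:np.round((proj(cam,P)-[x,y])*4)
j=np.array([.385,.923,0])
for z in(0,56,76,112):
  for n,P in(("can",np.array([643.5,242,z])),("jaw-",np.array([645.4,242.6,z])-j*25),("jaw+",np.array([645.4,242.6,z])+j*25)): print(z,n,f("top",P,150,80),f("side",P,270,60))
E
```

```text
0 can [[302. 306.]] [[288. 380.]]
0 jaw- [[335. 318.]] [[284. 400.]]
0 jaw+ [[268. 288.]] [[295. 358.]]
56 can [[282. 290.]] [[291. 331.]]
56 jaw- [[317. 303.]] [[287. 352.]]
56 jaw+ [[246. 272.]] [[298. 309.]]
76 can [[274. 284.]] [[292. 313.]]
76 jaw- [[310. 297.]] [[288. 334.]]
76 jaw+ [[238. 265.]] [[299. 291.]]
112 can [[260. 273.]] [[294. 279.]]
112 jaw- [[296. 286.]] [[290. 300.]]
112 jaw+ [[222. 253.]] [[301. 257.]]
```

```bash
python3 - <<'E'
from h import *
j=np.array([.385,.923,0])
for nm,tcp,w in(("s3",[642.7,242.4,221.7],42.5),("s4",[640.5,242.2,104.3],42.5),("s5",[645.4,242.6,82.3],21)):
  for sg in(-1,1):
    for off in (0,-12,-25): print(nm,sg,off,np.round((proj("side",np.array(tcp)+sg*j*(w+5)+[0,0,off])-[270,60])*4))
for n in(3,4,5):
    a=cv2.imread(f"pics/s{n}.png")[100:340,200:400]; cv2.imwrite(f"pics/z{n}.png",cv2.resize(a,None,fx=2.5,fy=2.5))
E
```

```text
s3 -1 0 [[288. 208.]]
s3 -1 -12 [[287. 221.]]
s3 -1 -25 [[286. 235.]]
s3 1 0 [[310. 128.]]
s3 1 -12 [[309. 140.]]
s3 1 -25 [[308. 154.]]
s4 -1 0 [[279. 328.]]
s4 -1 -12 [[278. 339.]]
s4 -1 -25 [[277. 351.]]
s4 1 0 [[300. 247.]]
s4 1 -12 [[299. 259.]]
s4 1 -25 [[298. 271.]]
s5 -1 0 [[288. 329.]]
s5 -1 -12 [[288. 340.]]
s5 -1 -25 [[287. 351.]]
s5 1 0 [[300. 285.]]
s5 1 -12 [[299. 296.]]
s5 1 -25 [[298. 307.]]
```

View pics/z3.png

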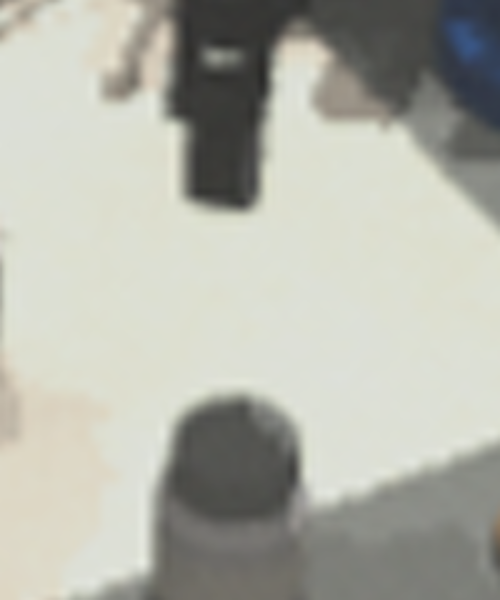

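View pics/z5.png

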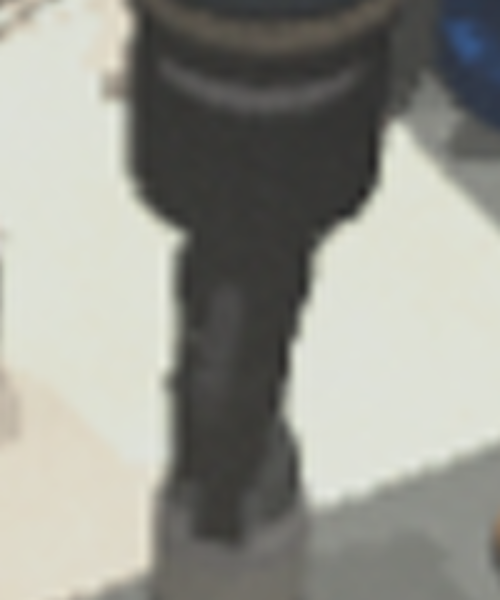

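```bash
python3 - <<'E'
from h import *
def tri(a,b):
    o1,d1=ray("top",[a]);o2,d2=ray("side",[b]);d1=d1[0]/np.linalg.norm(d1);d2=d2[0]/np.linalg.norm(d2)
    t=np.linalg.lstsq(np.c_[d1,-d2],o2-o1,rcond=None)[0]; p=o1+t[0]*d1;q=o2+t[1]*d2; return (p+q)/2,np.linalg.norm(p-q)
U=lambda c,x,y:((c[0]+.5)/4-.5+x,(c[1]+.5)/4-.5+y)
for a in((300,262),(292,278),(305,240)): print(tri(U(a,150,80),U((289,183),270,60)))
for a in((322,300),(318,290),(330,270)): print(tri(U(a,150,80),U((286,316),270,60)))
for n in(3,5):
    a=cv2.imread(f"pics/t{n}.png")[160:360,160:400]; cv2.imwrite(f"pics/y{n}.png",cv2.resize(a,None,fx=2.5,fy=2.5))
E
```

```text
(array([620.23554085, 183.56540427, 258.89744726]), np.float64(1.7417134884130914))
(array([617.04316188, 187.99950287, 254.87309062]), np.float64(6.849037353983612))
(array([625.23760529, 181.01108381, 261.74826825]), np.float64(13.073839589878828))
(array([628.24031268, 204.66354238, 111.67329582]), np.float64(0.5953405640281441))
(array([632.0312756 , 208.24460811, 108.38571708]), np.float64(6.273405693006642))
(array([636.12073938, 199.60621944, 117.54138462]), np.float64(18.969109691331468))
```

View pics/y3.png

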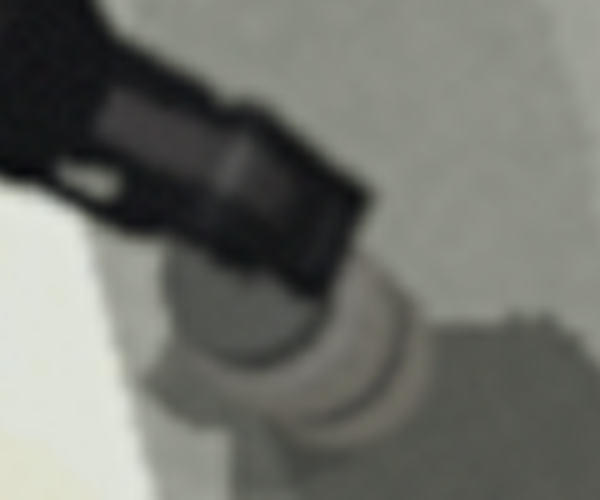

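View pics/y5.png

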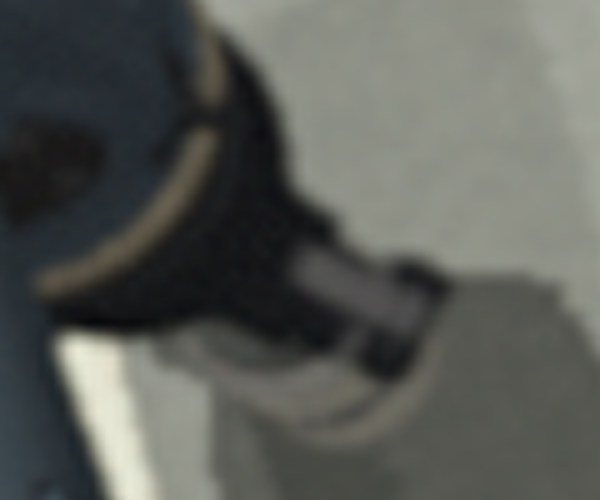

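```bash
python3 - <<'E'
from h import *
j=np.array([.385,.923,0]); t=np.array([201.8,484.3,221.6])
for cam,x,y in(("side",140,0),("top",0,310)):
  im=cv2.imread(f"pics/{cam}0.png"); c=cv2.resize(im[y:y+90,x:x+120],None,fx=6,fy=6,interpolation=cv2.INTER_CUBIC)
  for off,col in((0,(0,0,255)),(-25,(0,255,0)),(48,(255,0,0))):
    for w in(-42,0,42):
      p=(proj(cam,t+j*w+[0,0,off])[0]-[x,y]+.5)*6; cv2.circle(c,(int(p[0]),int(p[1])),4,col,-1)
  cv2.imwrite(f"pics/st_{cam}.png",c)
E
```

```text
(no output)
```

View pics/st_side.png

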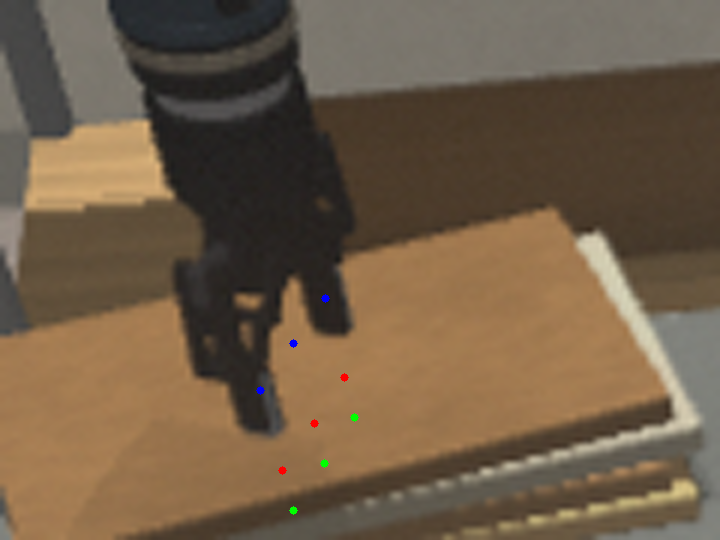

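View pics/st_top.png

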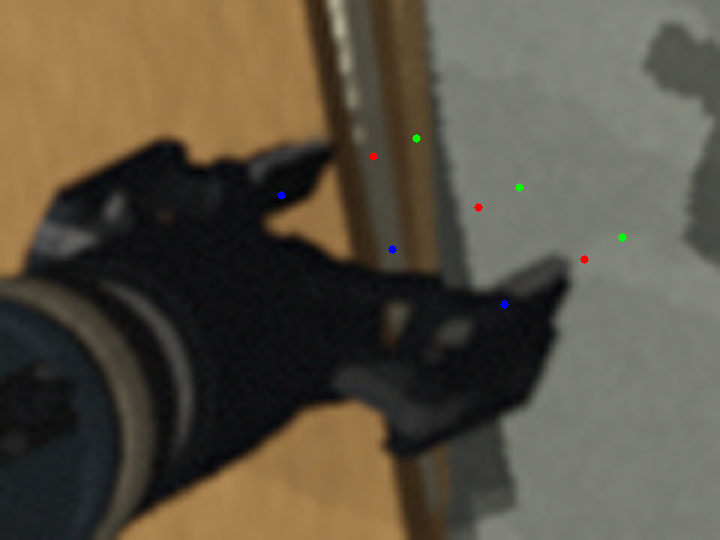

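```bash

python3 -m handwheel '[{"grip":85,"dx":0,"dy":0,"dz":0,"ax":0,"ay":0,"az":0},{"grip":85,"dx":0,"dy":0,"dz":0,"ax":0,"ay":0,"az":0},{"grip":85,"dx":0,"dy":0,"dz":0,"ax":0,"ay":0,"az":0},{"grip":85,"dx":0,"dy":0,"dz":0,"ax":0,"ay":0,"az":0},{"grip":85,"dx":0,"dy":0,"dz":0,"ax":0,"ay":0,"az":0}]' 40
python3 -m handwheel '[{"grip":85,"dx":0,"dy":0,"dz":-10,"ax":0,"ay":0,"az":0},{"grip":85,"dx":0,"dy":0,"dz":-10,"ax":0,"ay":0,"az":0},{"grip":85,"dx":0,"dy":0,"dz":-10,"ax":0,"ay":0,"az":0},{"grip":85,"dx":0,"dy":0,"dz":0,"ax":0,"ay":0,"az":0},{"grip":85,"dx":0,"dy":0,"dz":0,"ax":0,"ay":0,"az":0}]'
python3 - <<'E'
from h import *
s=capture("side");crop(s,300,90,380,170,7,"pics/s6.png");t=capture("top");crop(t,180,110,260,180,7,"pics/t6.png");st=env.state();print(st["gripper_width"],st["tcp_pos"],st["ft_force"],st["ft_torque"])
E
```

```text
clock: 3.85
tcp_pos: [644.4, 241.9, 81.0]
ee_rot: [-1.371, -0.913, 0.914]
ft_force: [0.0, 0.5, -0.1]
gripper_width: 84.9
clock: 4.35
tcp_pos: [644.2, 241.8, 50.6]
ee_rot: [-1.37, -0.913, 0.915]
ft_force: [0.0, 0.3, -0.0]
gripper_width: 84.9
85.01360134641581 [644.71080743 242.0479169   51.42257929] [-0.14438486  0.00080716  0.04434335] [ 0.03027942 -0.01527415  0.03577516]
```

View pics/s6.png

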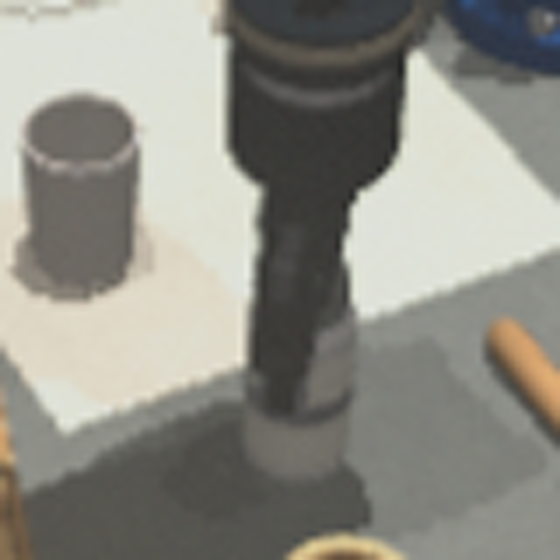

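View pics/t6.png

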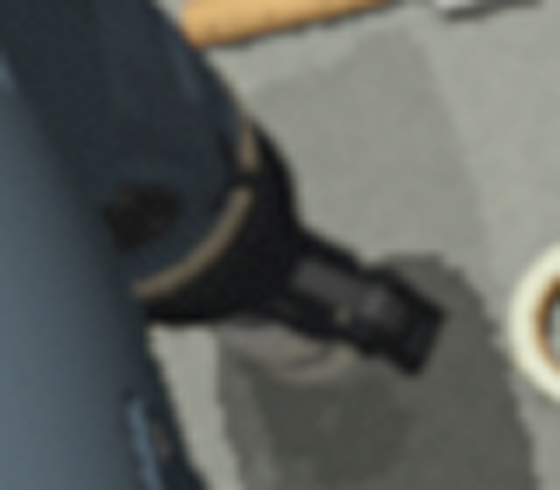

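```bash
python3 - <<'E'
from h import *
j=np.array([.385,.923,0]);t=np.array([644.7,242,0])
for w in(42,50,57):
  for z in(40,60,70,80,90): print(w,z,np.round((proj("side",t-j*w+[0,0,z])[0]-[300,90]+.5)*7),np.round((proj("top",t-j*w+[0,0,z])[0]-[180,110]+.5)*7))
E
```

```text
42 40 [287. 461.] [400. 352.]
42 60 [289. 430.] [389. 342.]
42 70 [290. 414.] [383. 337.]
42 80 [291. 398.] [378. 332.]
42 90 [291. 382.] [372. 327.]
50 40 [284. 473.] [420. 360.]
50 60 [286. 442.] [409. 351.]
50 70 [286. 426.] [404. 346.]
50 80 [287. 410.] [398. 341.]
50 90 [288. 394.] [392. 336.]
57 40 [281. 484.] [437. 368.]
57 60 [283. 453.] [427. 359.]
57 70 [284. 437.] [421. 354.]
57 80 [284. 421.] [416. 349.]
57 90 [285. 405.] [410. 344.]
```

```bash

python3 -m handwheel '[{"grip":85,"dx":0,"dy":0,"dz":-8,"ax":0,"ay":0,"az":0},{"grip":85,"dx":0,"dy":0,"dz":0,"ax":0,"ay":0,"az":0},{"grip":30,"dx":0,"dy":0,"dz":0,"ax":0,"ay":0,"az":0},{"grip":30,"dx":0,"dy":0,"dz":0,"ax":0,"ay":0,"az":0},{"grip":30,"dx":0,"dy":0,"dz":0,"ax":0,"ay":0,"az":0}]' 40
python3 -m handwheel '[{"grip":30,"dx":0,"dy":0,"dz":0,"ax":0,"ay":0,"az":0},{"grip":30,"dx":0,"dy":0,"dz":0,"ax":0,"ay":0,"az":0},{"grip":30,"dx":0,"dy":0,"dz":0,"ax":0,"ay":0,"az":0},{"grip":30,"dx":0,"dy":0,"dz":0,"ax":0,"ay":0,"az":0},{"grip":30,"dx":0,"dy":0,"dz":0,"ax":0,"ay":0,"az":0}]'
python3 - <<'E'
from h import *
s=capture("side");crop(s,300,90,380,170,7,"pics/s7.png");t=capture("top");crop(t,180,110,260,180,7,"pics/t7.png");st=env.state();print(st["gripper_width"],st["tcp_pos"],st["ft_force"],st["ft_torque"])
E
```

```text
clock: 4.95
tcp_pos: [644.9, 242.3, 43.7]
ee_rot: [-1.371, -0.915, 0.913]
ft_force: [0.2, -0.6, 0.5]
gripper_width: 49.3
clock: 5.45
tcp_pos: [644.9, 242.3, 43.7]
ee_rot: [-1.371, -0.915, 0.913]
ft_force: [0.3, 2.0, 5.9]
gripper_width: 48.9
48.997590566977166 [644.86928519 242.22123031  43.63886537] [1.25861812 1.76456638 5.67738238] [ 0.26077548 -0.01650551  0.00091817]
```

View pics/s7.png

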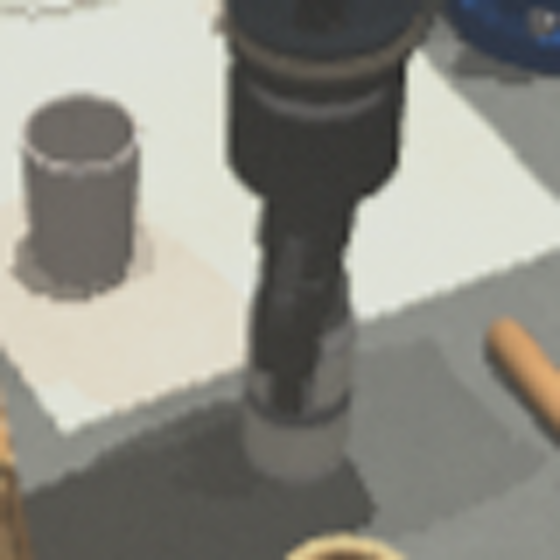

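```bash

python3 -m handwheel '[{"grip":30,"dx":0,"dy":0,"dz":5,"ax":0,"ay":0,"az":0},{"grip":30,"dx":0,"dy":0,"dz":20,"ax":0,"ay":0,"az":0},{"grip":30,"dx":0,"dy":0,"dz":25,"ax":0,"ay":0,"az":0},{"grip":30,"dx":0,"dy":0,"dz":25,"ax":0,"ay":0,"az":0},{"grip":30,"dx":0,"dy":0,"dz":15,"ax":0,"ay":0,"az":0}]'
python3 -m handwheel '[{"grip":30,"dx":-10,"dy":-17,"dz":10,"ax":0,"ay":0,"az":0},{"grip":30,"dx":-20,"dy":-35,"dz":0,"ax":0,"ay":0,"az":0},{"grip":30,"dx":-20,"dy":-35,"dz":0,"ax":0,"ay":0,"az":0},{"grip":30,"dx":-20,"dy":-35,"dz":0,"ax":0,"ay":0,"az":0},{"grip":30,"dx":-20,"dy":-35,"dz":0,"ax":0,"ay":0,"az":0}]'
python3 -m handwheel '[{"grip":30,"dx":-20,"dy":-35,"dz":0,"ax":0,"ay":0,"az":0},{"grip":30,"dx":-20,"dy":-35,"dz":0,"ax":0,"ay":0,"az":0},{"grip":30,"dx":-20,"dy":-35,"dz":0,"ax":0,"ay":0,"az":0},{"grip":30,"dx":-20,"dy":-35,"dz":0,"ax":0,"ay":0,"az":0},{"grip":30,"dx":-20,"dy":-35,"dz":0,"ax":0,"ay":0,"az":0}]'
python3 -m handwheel '[{"grip":30,"dx":-8,"dy":-11,"dz":0,"ax":0,"ay":0,"az":0},{"grip":30,"dx":0,"dy":0,"dz":0,"ax":0,"ay":0,"az":0},{"grip":30,"dx":0,"dy":0,"dz":0,"ax":0,"ay":0,"az":0},{"grip":30,"dx":0,"dy":0,"dz":0,"ax":0,"ay":0,"az":0},{"grip":30,"dx":0,"dy":0,"dz":0,"ax":0,"ay":0,"az":0}]'
python3 - <<'E'
from h import *
s=capture("side");crop(s,230,130,350,270,5,"pics/s8.png");t=capture("top");crop(t,300,130,440,270,4,"pics/t8.png");st=env.state();print(st["gripper_width"],st["tcp_pos"],st["ft_force"],st["ft_torque"])
E
```

```text
clock: 6.05
tcp_pos: [644.5, 241.7, 134.7]
ee_rot: [-1.371, -0.914, 0.914]
ft_force: [-0.7, -0.2, -2.3]
gripper_width: 49.1
clock: 6.55
tcp_pos: [552.8, 83.5, 142.7]
ee_rot: [-1.37, -0.912, 0.915]
ft_force: [0.8, 0.7, -1.5]
gripper_width: 49.1
clock: 7.05
tcp_pos: [452.8, -91.3, 142.9]
ee_rot: [-1.37, -0.913, 0.915]
ft_force: [0.4, -0.7, -1.7]
gripper_width: 48.6
clock: 7.55
tcp_pos: [447.0, -100.2, 143.0]
ee_rot: [-1.37, -0.915, 0.915]
ft_force: [0.4, 0.2, -1.3]
gripper_width: 49.1
49.28783363555738 [ 446.86400937 -100.31934789  143.03524239] [-0.57336314  0.23193379 -2.33696446] [-0.05003422 -0.00481899  0.00823428]
```

View pics/s8.png

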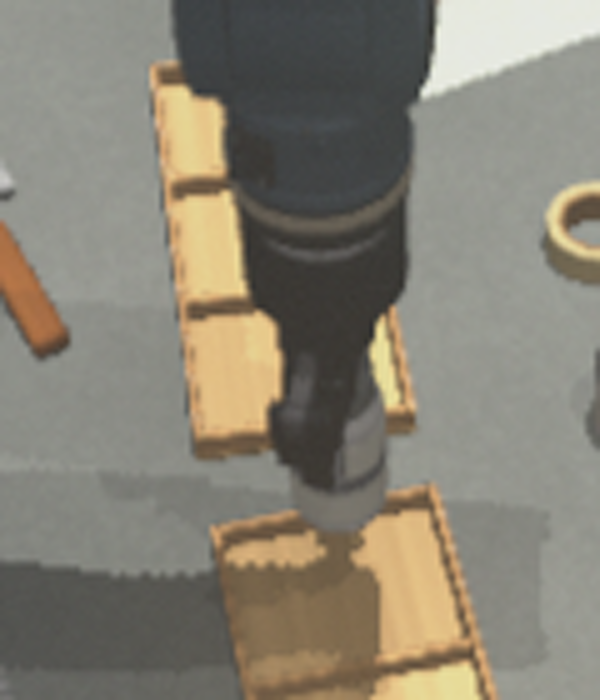

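View pics/t8.png

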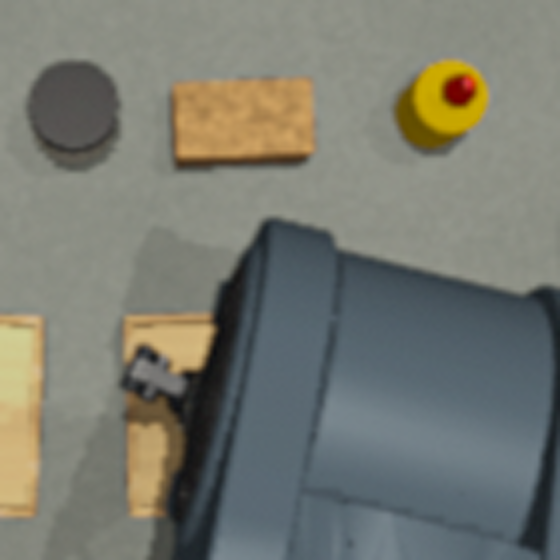

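```bash

python3 -c "
from h import *
print(onz('side',[(230+341/5,130+512/5)],99))"
python3 -m handwheel '[{"grip":30,"dx":-1,"dy":-1,"dz":-20,"ax":0,"ay":0,"az":0},{"grip":30,"dx":0,"dy":0,"dz":-25,"ax":0,"ay":0,"az":0},{"grip":30,"dx":0,"dy":0,"dz":-20,"ax":0,"ay":0,"az":0},{"grip":30,"dx":0,"dy":0,"dz":-15,"ax":0,"ay":0,"az":0},{"grip":30,"dx":0,"dy":0,"dz":-5,"ax":0,"ay":0,"az":0}]'
python3 -m handwheel '[{"grip":30,"dx":0,"dy":0,"dz":-3,"ax":0,"ay":0,"az":0},{"grip":30,"dx":0,"dy":0,"dz":-2,"ax":0,"ay":0,"az":0},{"grip":30,"dx":0,"dy":0,"dz":-1.5,"ax":0,"ay":0,"az":0},{"grip":30,"dx":0,"dy":0,"dz":-1,"ax":0,"ay":0,"az":0},{"grip":30,"dx":0,"dy":0,"dz":0,"ax":0,"ay":0,"az":0}]'
```

```text
[[ 445.60962845 -106.53919765   99.        ]]
clock: 8.15
tcp_pos: [444.7, -101.4, 56.8]
ee_rot: [-1.368, -0.913, 0.915]
ft_force: [0.4, 0.5, -1.5]
gripper_width: 49.2
clock: 8.65
tcp_pos: [445.7, -102.1, 50.9]
ee_rot: [-1.371, -0.914, 0.913]
ft_force: [1.4, 0.8, -2.2]
gripper_width: 49.1
```

```bash

python3 -m handwheel '[{"grip":30,"dx":0,"dy":0,"dz":-1,"ax":0,"ay":0,"az":0},{"grip":30,"dx":0,"dy":0,"dz":-0.5,"ax":0,"ay":0,"az":0},{"grip":30,"dx":0,"dy":0,"dz":0,"ax":0,"ay":0,"az":0},{"grip":30,"dx":0,"dy":0,"dz":0,"ax":0,"ay":0,"az":0},{"grip":30,"dx":0,"dy":0,"dz":0,"ax":0,"ay":0,"az":0}]'
python3 -m handwheel '[{"grip":30,"dx":0,"dy":0,"dz":-0.5,"ax":0,"ay":0,"az":0},{"grip":30,"dx":0,"dy":0,"dz":0,"ax":0,"ay":0,"az":0},{"grip":30,"dx":0,"dy":0,"dz":-0.5,"ax":0,"ay":0,"az":0},{"grip":30,"dx":0,"dy":0,"dz":0,"ax":0,"ay":0,"az":0},{"grip":30,"dx":0,"dy":0,"dz":0,"ax":0,"ay":0,"az":0}]'
```

```text
clock: 9.15
tcp_pos: [445.5, -102.0, 49.2]
ee_rot: [-1.371, -0.914, 0.914]
ft_force: [-0.4, 0.6, -1.2]
gripper_width: 49.1
clock: 9.65
tcp_pos: [445.9, -102.1, 48.6]
ee_rot: [-1.371, -0.914, 0.913]
ft_force: [-0.1, 1.2, 5.7]
gripper_width: 49.0
```

```bash

python3 -m handwheel '[{"grip":53,"dx":0,"dy":0,"dz":0,"ax":0,"ay":0,"az":0},{"grip":58,"dx":0,"dy":0,"dz":0,"ax":0,"ay":0,"az":0},{"grip":68,"dx":0,"dy":0,"dz":0,"ax":0,"ay":0,"az":0},{"grip":75,"dx":0,"dy":0,"dz":0,"ax":0,"ay":0,"az":0},{"grip":75,"dx":0,"dy":0,"dz":0,"ax":0,"ay":0,"az":0}]'
python3 -m handwheel '[{"grip":75,"dx":0,"dy":0,"dz":10,"ax":0,"ay":0,"az":0},{"grip":75,"dx":0,"dy":0,"dz":25,"ax":0,"ay":0,"az":0},{"grip":75,"dx":0,"dy":0,"dz":35,"ax":0,"ay":0,"az":0},{"grip":75,"dx":0,"dy":0,"dz":35,"ax":0,"ay":0,"az":0},{"grip":75,"dx":0,"dy":0,"dz":30,"ax":0,"ay":0,"az":0}]'
python3 - <<'E'
from h import *
s=capture("side");crop(s,230,130,350,270,5,"pics/s9.png");st=env.state();print(st["gripper_width"],st["tcp_pos"],st["ft_force"],st["ft_torque"])
E
```

```text
clock: 10.15
tcp_pos: [445.5, -102.0, 48.1]
ee_rot: [-1.37, -0.913, 0.914]
ft_force: [-0.3, -0.7, -1.0]
gripper_width: 74.8
clock: 10.65
tcp_pos: [445.6, -102.1, 185.8]
ee_rot: [-1.372, -0.915, 0.913]
ft_force: [0.6, -0.6, 0.5]
gripper_width: 75.0
75.10568096171077 [ 447.51200229 -102.4984528   189.92196465] [ 1.42098012 -0.96941689  4.12440363] [-0.01708153 -0.07229036 -0.04318541]
```

View pics/s9.png

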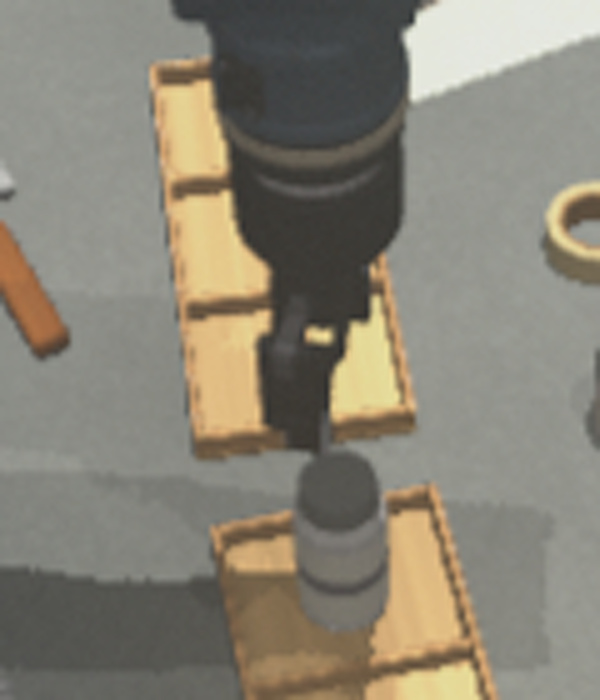

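```bash

python3 -m handwheel '[{"grip":40,"dx":15,"dy":-30,"dz":0,"ax":0,"ay":0,"az":0.05},{"grip":40,"dx":15,"dy":-30,"dz":0,"ax":0,"ay":0,"az":0.05},{"grip":40,"dx":15,"dy":-30,"dz":0,"ax":0,"ay":0,"az":0.05},{"grip":40,"dx":15,"dy":-30,"dz":0,"ax":0,"ay":0,"az":0.05},{"grip":40,"dx":15,"dy":-30,"dz":0,"ax":0,"ay":0,"az":0.05}]'
python3 -m handwheel '[{"grip":40,"dx":15,"dy":-30,"dz":0,"ax":0,"ay":0,"az":0.05},{"grip":40,"dx":15,"dy":-30,"dz":0,"ax":0,"ay":0,"az":0.05},{"grip":40,"dx":15,"dy":-30,"dz":-10,"ax":0,"ay":0,"az":0.044},{"grip":40,"dx":5,"dy":-6.7,"dz":-40,"ax":0,"ay":0,"az":0},{"grip":40,"dx":0,"dy":0,"dz":-30,"ax":0,"ay":0,"az":0}]'
python3 -m handwheel '[{"grip":40,"dx":0,"dy":0,"dz":-20,"ax":0,"ay":0,"az":0},{"grip":40,"dx":0,"dy":0,"dz":-10,"ax":0,"ay":0,"az":0},{"grip":40,"dx":0,"dy":0,"dz":0,"ax":0,"ay":0,"az":0},{"grip":40,"dx":0,"dy":0,"dz":0,"ax":0,"ay":0,"az":0},{"grip":40,"dx":0,"dy":0,"dz":0,"ax":0,"ay":0,"az":0}]'
python3 - <<'E'
from h import *
s=capture("side");t=capture("top");crop(s,310,250,430,380,5,"pics/s10.png");crop(t,400,120,520,240,5,"pics/t10.png");st=env.state();print(st["gripper_width"],st["tcp_pos"],st["ft_force"],st["ft_torque"],st["joint_pos"])
p=st["tcp_pos"]
for z in(48,60,80):
  for w in(-20,20): print(z,w,(proj("side",[p[0],p[1]+w,z])[0]-[310,250]+.5)*5,(proj("top",[p[0],p[1]+w,z])[0]-[400,120]+.5)*5)
E
```

```text
clock: 11.2
tcp_pos: [520.9, -253.3, 183.7]
ee_rot: [-1.274, -1.104, 1.103]
ft_force: [0.6, 0.4, -0.4]
gripper_width: 40.1
clock: 11.7
tcp_pos: [571.0, -350.3, 101.6]
ee_rot: [-1.211, -1.208, 1.208]
ft_force: [-0.9, 0.1, -0.4]
gripper_width: 40.1
clock: 12.2
tcp_pos: [571.4, -349.2, 74.9]
ee_rot: [-1.212, -1.21, 1.209]
ft_force: [-0.1, 0.8, 0.9]
gripper_width: 40.4
40.01532021136042 [ 571.14386705 -349.04157525   74.59414059] [0.05580314 0.05932668 0.04397383] [-0.01839539  0.04052809  0.00732742] [-5.48501453e-01  5.55212288e-01  9.86650675e-02  1.11208090e+00
 -1.26482911e-04 -5.47787002e-01]
48 -20 [297.34858889 390.57969071] [296.10314562 334.61226344]
48 20 [276.14091989 311.57984164] [218.39862125 332.79492775]
60 -20 [299.64678703 380.27053901] [304.60717796 332.14501794]
60 20 [278.19647014 300.81967486] [225.98807897 330.30341426]
80 -20 [303.57131804 362.66687882] [319.23824352 327.89967865]
80 20 [281.70461433 282.45651393] [239.04678123 326.01603746]
```

View pics/s10.png

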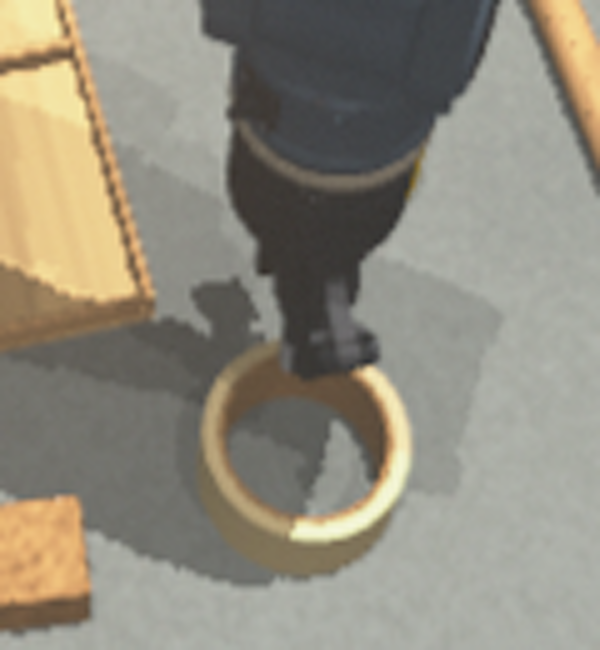

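View pics/t10.png

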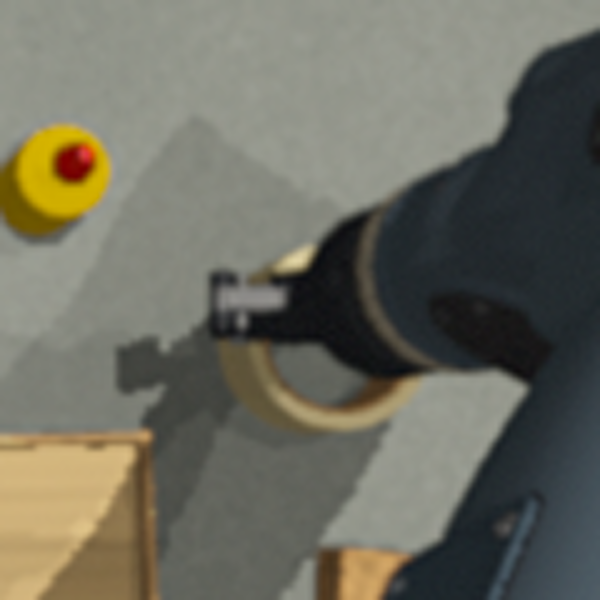

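```bash
python3 - <<'E'
from h import *
s=capture("side");t=capture("top")
for im,x,y,n in((s,345,290,"s"),(t,430,165,"t")):
    a=np.clip(im[y:y+50,x:x+50].astype(float)*1.8,0,255).astype(np.uint8); cv2.imwrite(f"pics/{n}11.png",cv2.resize(a[:,:,::-1],None,fx=12,fy=12,interpolation=cv2.INTER_CUBIC))
E
```

```text
(no output)
```

View pics/s11.png

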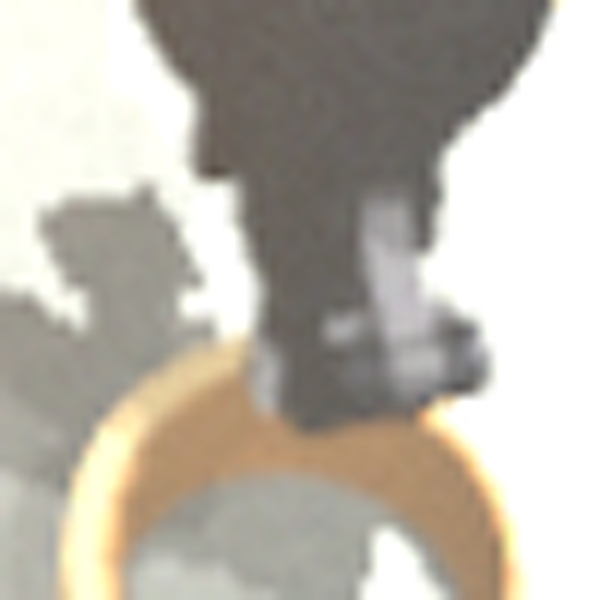

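View pics/t11.png

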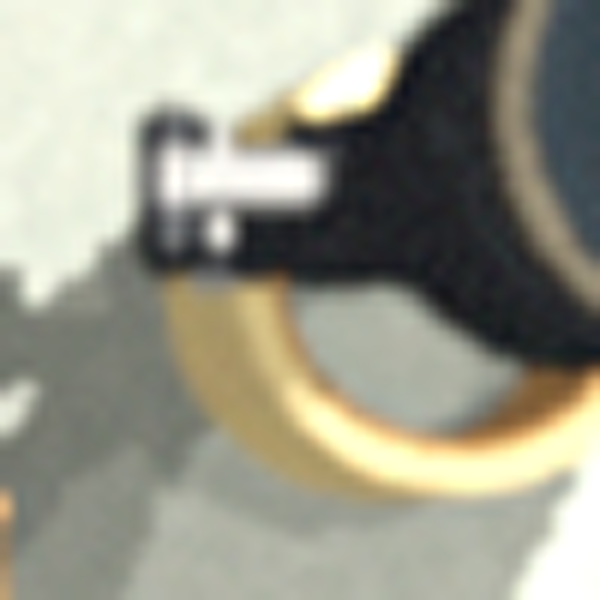

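```bash

python3 -m handwheel '[{"grip":40,"dx":-8,"dy":0,"dz":0,"ax":0,"ay":0,"az":0},{"grip":40,"dx":0,"dy":0,"dz":-12,"ax":0,"ay":0,"az":0},{"grip":40,"dx":0,"dy":0,"dz":-8,"ax":0,"ay":0,"az":0},{"grip":40,"dx":0,"dy":0,"dz":0,"ax":0,"ay":0,"az":0},{"grip":40,"dx":0,"dy":0,"dz":0,"ax":0,"ay":0,"az":0}]'
python3 - <<'E'
from h import *
s=capture("side");t=capture("top")
for im,x,y,n in((s,345,290,"s"),(t,430,165,"t")):
    a=np.clip(im[y:y+50,x:x+50].astype(float)*1.8,0,255).astype(np.uint8); cv2.imwrite(f"pics/{n}12.png",cv2.resize(a[:,:,::-1],None,fx=12,fy=12,interpolation=cv2.INTER_CUBIC))
for z in(48,70,80):
  for y in(-349-35,-349-20,-349,-349+20,-349+35): print(z,y,np.round((proj("side",[570.7,y,z])[0]-[345,290]+.5)*12),np.round((proj("top",[570.7,y,z])[0]-[430,165]+.5)*12))
E
```

```text
clock: 12.9
tcp_pos: [562.3, -348.6, 52.5]
ee_rot: [-1.209, -1.208, 1.209]
ft_force: [-0.1, 0.2, 0.7]
gripper_width: 39.5
48 -384 [311. 531.] [420. 267.]
48 -369 [291. 458.] [350. 265.]
48 -349 [266. 362.] [257. 263.]
48 -329 [241. 268.] [164. 261.]
48 -314 [222. 199.] [ 94. 259.]
70 -384 [322. 486.] [460. 256.]
70 -369 [302. 412.] [388. 254.]
70 -349 [275. 315.] [293. 252.]
70 -329 [250. 220.] [198. 250.]
70 -314 [231. 151.] [126. 248.]
80 -384 [327. 465.] [478. 251.]
80 -369 [306. 391.] [406. 249.]
80 -349 [280. 293.] [310. 247.]
80 -329 [254. 198.] [214. 245.]
80 -314 [235. 128.] [141. 243.]
```

View pics/s12.png

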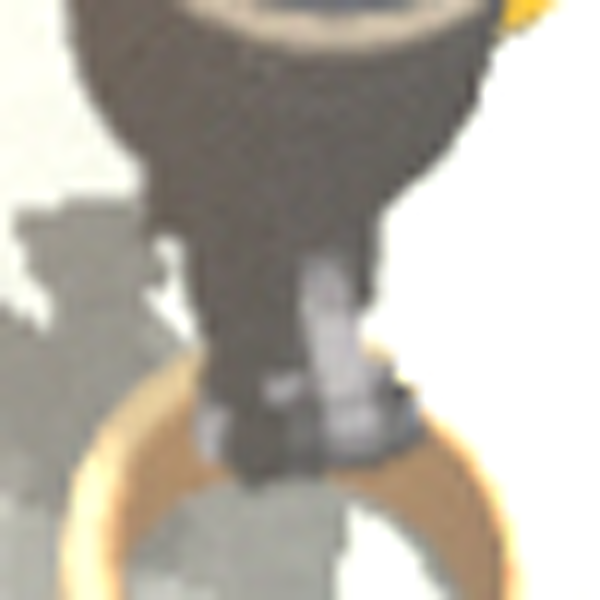

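View pics/t12.png

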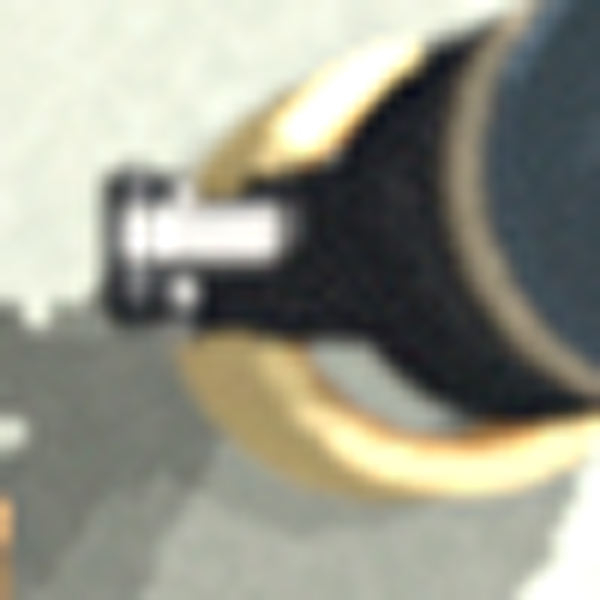

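```bash

python3 -m handwheel '[{"grip":40,"dx":0,"dy":-3,"dz":-8,"ax":0,"ay":0,"az":0},{"grip":40,"dx":0,"dy":0,"dz":-8,"ax":0,"ay":0,"az":0},{"grip":40,"dx":0,"dy":0,"dz":-8,"ax":0,"ay":0,"az":0},{"grip":40,"dx":0,"dy":0,"dz":0,"ax":0,"ay":0,"az":0},{"grip":40,"dx":0,"dy":0,"dz":0,"ax":0,"ay":0,"az":0}]'
python3 -m handwheel '[{"grip":40,"dx":0,"dy":0,"dz":-8,"ax":0,"ay":0,"az":0},{"grip":40,"dx":0,"dy":0,"dz":-7,"ax":0,"ay":0,"az":0},{"grip":40,"dx":0,"dy":0,"dz":-5,"ax":0,"ay":0,"az":0},{"grip":40,"dx":0,"dy":0,"dz":0,"ax":0,"ay":0,"az":0},{"grip":40,"dx":0,"dy":0,"dz":0,"ax":0,"ay":0,"az":0}]'
python3 - <<'E'
from h import *
s=capture("side");t=capture("top")
for im,x,y,n in((s,345,290,"s"),(t,430,165,"t")):
    a=np.clip(im[y:y+50,x:x+50].astype(float)*1.8,0,255).astype(np.uint8); cv2.imwrite(f"pics/{n}13.png",cv2.resize(a[:,:,::-1],None,fx=12,fy=12,interpolation=cv2.INTER_CUBIC))
E
```

```text
clock: 13.5
tcp_pos: [562.3, -351.6, 28.7]
ee_rot: [-1.209, -1.208, 1.209]
ft_force: [-0.4, 0.3, 0.1]
gripper_width: 40.0
clock: 14.0
tcp_pos: [562.4, -351.7, 9.0]
ee_rot: [-1.209, -1.208, 1.209]
ft_force: [-0.3, -0.5, -0.2]
gripper_width: 39.9
```

View pics/s13.png

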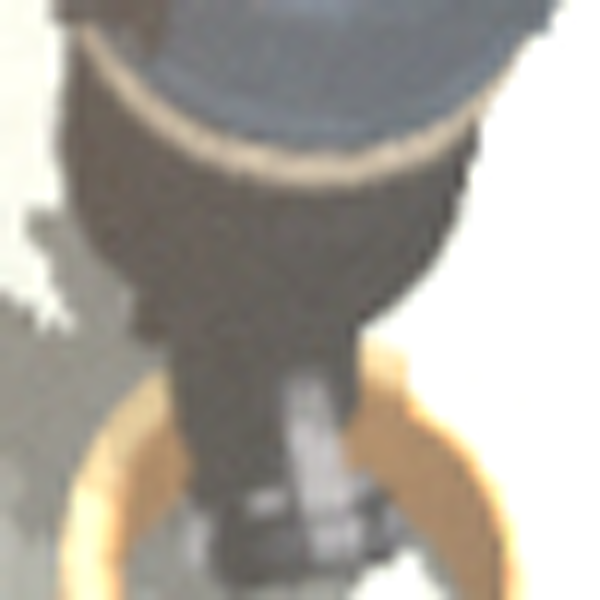

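View pics/t13.png

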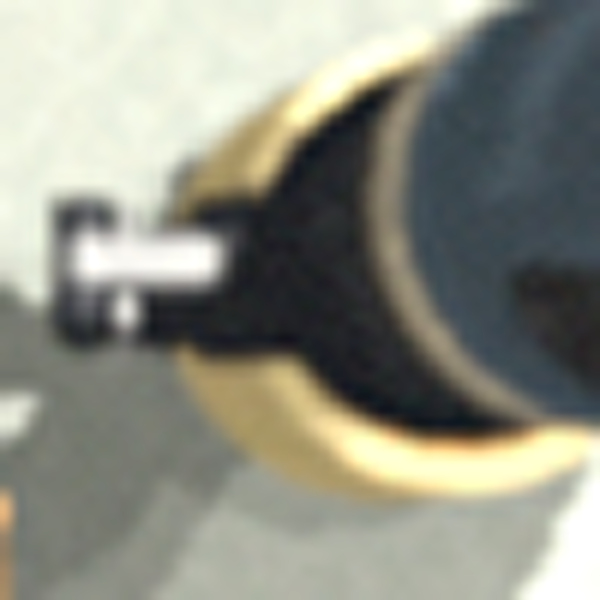

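```bash

python3 -m handwheel '[{"grip":30,"dx":0,"dy":0,"dz":-1,"ax":0,"ay":0,"az":0},{"grip":24,"dx":0,"dy":0,"dz":0,"ax":0,"ay":0,"az":0},{"grip":18,"dx":0,"dy":0,"dz":0,"ax":0,"ay":0,"az":0},{"grip":14,"dx":0,"dy":0,"dz":0,"ax":0,"ay":0,"az":0},{"grip":11,"dx":0,"dy":0,"dz":0,"ax":0,"ay":0,"az":0}]' 60
python3 -m handwheel '[{"grip":3,"dx":0,"dy":0,"dz":0,"ax":0,"ay":0,"az":0},{"grip":3,"dx":0,"dy":0,"dz":0,"ax":0,"ay":0,"az":0},{"grip":3,"dx":0,"dy":0,"dz":0,"ax":0,"ay":0,"az":0},{"grip":3,"dx":0,"dy":0,"dz":0,"ax":0,"ay":0,"az":0},{"grip":3,"dx":0,"dy":0,"dz":0,"ax":0,"ay":0,"az":0}]' 60
python3 - <<'E'
from h import *
s=capture("side");crop(s,310,250,430,380,5,"pics/s14.png")
E
```

```text
clock: 14.6
tcp_pos: [562.7, -351.7, 8.3]
ee_rot: [-1.21, -1.209, 1.209]
ft_force: [0.4, -1.3, 1.9]
gripper_width: 11.2
clock: 15.1
tcp_pos: [562.7, -351.8, 8.5]
ee_rot: [-1.21, -1.209, 1.209]
ft_force: [-0.1, 1.3, 5.5]
gripper_width: 10.0
```

View pics/s14.png

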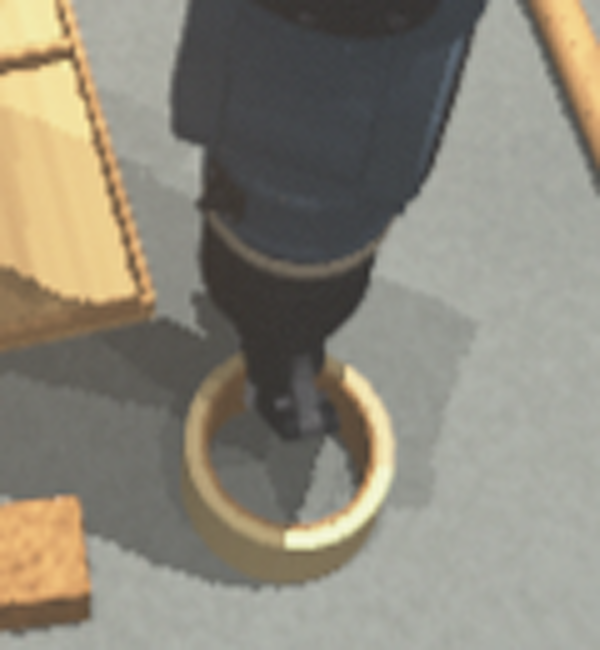

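```bash
python3 - <<'E'
from m import *
s=capture("side")
c=mask(s,(20,40,150),(40,120,255),(335,315,400,365))
P=onz("side",c[:,0],48)[:,:2].astype(np.float32);h=cv2.convexHull(P); print(cv2.minEnclosingCircle(P),cv2.fitEllipse(h))
E
```

```text
((561.62451171875, -393.2190246582031), 48.69954299926758) ((561.7026977539062, -393.0368957519531), (95.8505630493164, 96.1380844116211), 161.7831268310547)
```

```bash

python3 -m handwheel '[{"grip":3,"dx":0,"dy":0,"dz":3,"ax":0,"ay":0,"az":0},{"grip":3,"dx":0,"dy":0,"dz":12,"ax":0,"ay":0,"az":0},{"grip":3,"dx":0,"dy":0,"dz":20,"ax":0,"ay":0,"az":0},{"grip":3,"dx":0,"dy":0,"dz":20,"ax":0,"ay":0,"az":0},{"grip":3,"dx":0,"dy":0,"dz":5,"ax":0,"ay":0,"az":0}]' 70
python3 -m handwheel '[{"grip":3,"dx":-10,"dy":14,"dz":0,"ax":0,"ay":0,"az":0},{"grip":3,"dx":-20,"dy":28,"dz":0,"ax":0,"ay":0,"az":0},{"grip":3,"dx":-20,"dy":28,"dz":0,"ax":0,"ay":0,"az":0},{"grip":3,"dx":-20,"dy":28,"dz":0,"ax":0,"ay":0,"az":0},{"grip":3,"dx":-20,"dy":28,"dz":0,"ax":0,"ay":0,"az":0}]' 70
python3 -m handwheel '[{"grip":3,"dx":-14,"dy":20,"dz":0,"ax":0,"ay":0,"az":0},{"grip":3,"dx":-6.7,"dy":10.2,"dz":0,"ax":0,"ay":0,"az":0},{"grip":3,"dx":0,"dy":0,"dz":0,"ax":0,"ay":0,"az":0},{"grip":3,"dx":0,"dy":0,"dz":0,"ax":0,"ay":0,"az":0},{"grip":3,"dx":0,"dy":0,"dz":0,"ax":0,"ay":0,"az":0}]' 70
python3 - <<'E'
from m import *
s=capture("side");crop(s,240,180,360,330,4,"pics/s15.png");t=capture("top");crop(t,310,160,450,270,5,"pics/t15.png")
E
```

```text
clock: 15.7
tcp_pos: [563.5, -352.4, 70.9]
ee_rot: [-1.213, -1.21, 1.209]
ft_force: [0.2, -1.1, -1.7]
gripper_width: 9.6
clock: 16.2
tcp_pos: [471.2, -224.6, 67.8]
ee_rot: [-1.209, -1.208, 1.209]
ft_force: [0.3, 0.9, -2.4]
gripper_width: 9.8
clock: 16.7
tcp_pos: [452.9, -196.5, 68.2]
ee_rot: [-1.211, -1.209, 1.208]
ft_force: [0.2, 0.9, -1.1]
gripper_width: 9.6
```

View pics/s15.png

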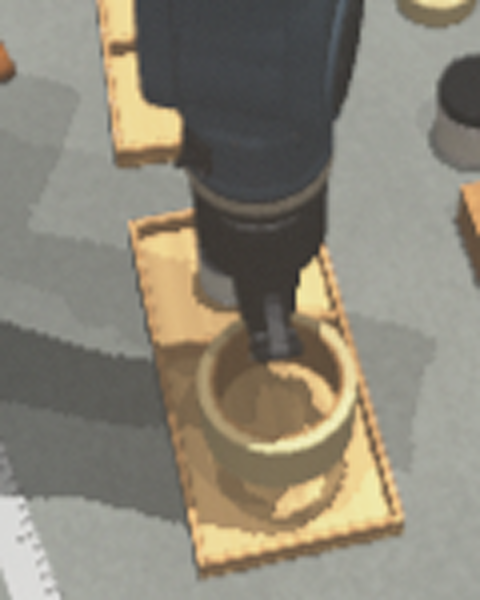

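View pics/t15.png

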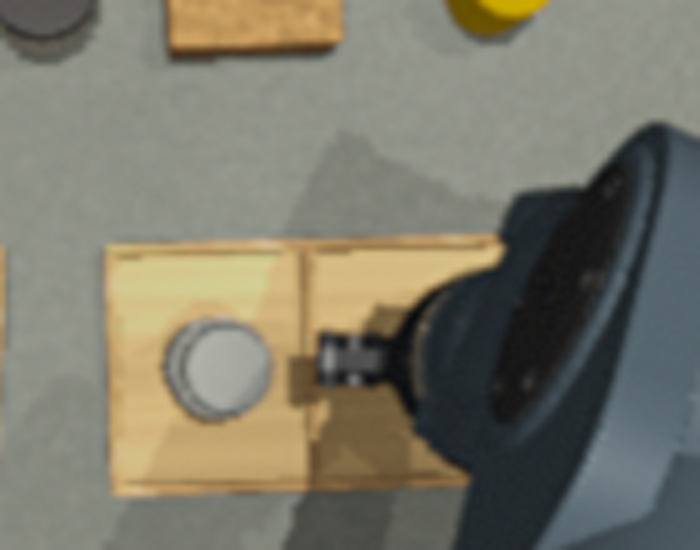

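```bash

python3 -m handwheel '[{"grip":3,"dx":0,"dy":0,"dz":-10,"ax":0,"ay":0,"az":0},{"grip":3,"dx":0,"dy":0,"dz":-15,"ax":0,"ay":0,"az":0},{"grip":3,"dx":0,"dy":0,"dz":-12,"ax":0,"ay":0,"az":0},{"grip":3,"dx":0,"dy":0,"dz":-7,"ax":0,"ay":0,"az":0},{"grip":3,"dx":0,"dy":0,"dz":-4,"ax":0,"ay":0,"az":0}]'
python3 -m handwheel '[{"grip":3,"dx":0,"dy":0,"dz":-2,"ax":0,"ay":0,"az":0},{"grip":3,"dx":0,"dy":0,"dz":-1,"ax":0,"ay":0,"az":0},{"grip":3,"dx":0,"dy":0,"dz":-1,"ax":0,"ay":0,"az":0},{"grip":3,"dx":0,"dy":0,"dz":0,"ax":0,"ay":0,"az":0},{"grip":3,"dx":0,"dy":0,"dz":0,"ax":0,"ay":0,"az":0}]'
python3 - <<'E'
from m import *
s=capture("side");crop(s,240,180,360,330,4,"pics/s16.png")
c=mask(s,(20,30,140),(40,120,255),(285,255,335,305))
for z in(48,53,56):
  P=onz("side",c[:,0],z)[:,:2].astype(np.float32);print(cv2.minEnclosingCircle(P))
E
```

```text
clock: 17.3
tcp_pos: [451.4, -195.5, 19.1]
ee_rot: [-1.208, -1.208, 1.209]
ft_force: [0.3, 0.8, -1.6]
gripper_width: 10.0
clock: 17.8
tcp_pos: [452.0, -195.6, 16.5]
ee_rot: [-1.21, -1.209, 1.209]
ft_force: [-1.4, 0.1, -2.9]
gripper_width: 9.8
((470.2939758300781, -238.3649139404297), 65.89632415771484)
((469.8345947265625, -240.94708251953125), 65.56507110595703)
((469.5589599609375, -242.49635314941406), 65.36630249023438)
```

View pics/s16.png

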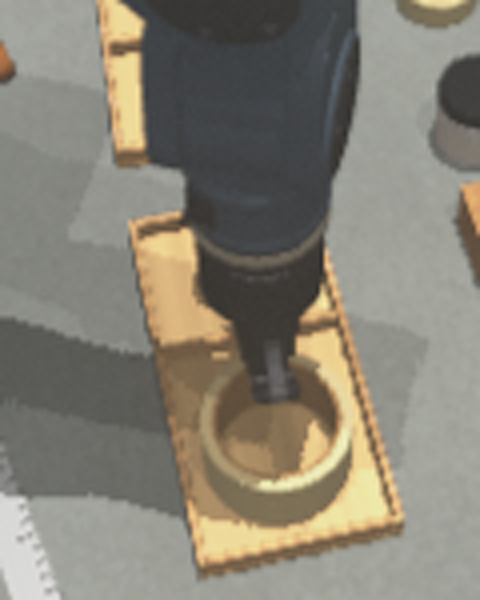

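```bash

python3 -m handwheel '[{"grip":3,"dx":0,"dy":0,"dz":-1,"ax":0,"ay":0,"az":0},{"grip":3,"dx":0,"dy":0,"dz":0,"ax":0,"ay":0,"az":0},{"grip":3,"dx":0,"dy":0,"dz":-0.5,"ax":0,"ay":0,"az":0},{"grip":3,"dx":0,"dy":0,"dz":0,"ax":0,"ay":0,"az":0},{"grip":3,"dx":0,"dy":0,"dz":0,"ax":0,"ay":0,"az":0}]'
python3 -m handwheel '[{"grip":3,"dx":0,"dy":0,"dz":-0.5,"ax":0,"ay":0,"az":0},{"grip":3,"dx":0,"dy":0,"dz":0,"ax":0,"ay":0,"az":0},{"grip":3,"dx":0,"dy":0,"dz":-0.5,"ax":0,"ay":0,"az":0},{"grip":3,"dx":0,"dy":0,"dz":0,"ax":0,"ay":0,"az":0},{"grip":3,"dx":0,"dy":0,"dz":0,"ax":0,"ay":0,"az":0}]'
```

```text
clock: 18.35
tcp_pos: [451.8, -195.5, 14.6]
ee_rot: [-1.21, -1.209, 1.209]
ft_force: [0.4, -0.2, -2.4]
gripper_width: 9.6
clock: 18.85
tcp_pos: [451.8, -195.5, 13.7]
ee_rot: [-1.21, -1.209, 1.209]
ft_force: [-0.2, -0.6, -1.9]
gripper_width: 9.6
```

```bash

python3 -m handwheel '[{"grip":3,"dx":0,"dy":0,"dz":-0.5,"ax":0,"ay":0,"az":0},{"grip":3,"dx":0,"dy":0,"dz":0,"ax":0,"ay":0,"az":0},{"grip":3,"dx":0,"dy":0,"dz":0,"ax":0,"ay":0,"az":0},{"grip":3,"dx":0,"dy":0,"dz":0,"ax":0,"ay":0,"az":0},{"grip":3,"dx":0,"dy":0,"dz":0,"ax":0,"ay":0,"az":0}]'
python3 -m handwheel '[{"grip":3,"dx":0,"dy":0,"dz":-0.5,"ax":0,"ay":0,"az":0},{"grip":3,"dx":0,"dy":0,"dz":0,"ax":0,"ay":0,"az":0},{"grip":3,"dx":0,"dy":0,"dz":0,"ax":0,"ay":0,"az":0},{"grip":3,"dx":0,"dy":0,"dz":0,"ax":0,"ay":0,"az":0},{"grip":3,"dx":0,"dy":0,"dz":0,"ax":0,"ay":0,"az":0}]'
```

```text
clock: 19.35
tcp_pos: [451.9, -195.5, 13.4]
ee_rot: [-1.21, -1.209, 1.209]
ft_force: [-2.1, 0.8, 5.2]
gripper_width: 9.5
clock: 19.85
tcp_pos: [451.9, -195.5, 13.4]
ee_rot: [-1.21, -1.209, 1.209]
ft_force: [-3.8, 1.5, 13.0]
gripper_width: 9.9
```

```bash

python3 -m handwheel '[{"grip":3,"dx":0,"dy":0,"dz":0.5,"ax":0,"ay":0,"az":0},{"grip":12,"dx":0,"dy":0,"dz":0,"ax":0,"ay":0,"az":0},{"grip":16,"dx":0,"dy":0,"dz":0,"ax":0,"ay":0,"az":0},{"grip":20,"dx":0,"dy":0,"dz":0,"ax":0,"ay":0,"az":0},{"grip":20,"dx":0,"dy":0,"dz":0,"ax":0,"ay":0,"az":0}]'
python3 -m handwheel '[{"grip":20,"dx":0,"dy":0,"dz":5,"ax":0,"ay":0,"az":0},{"grip":20,"dx":0,"dy":0,"dz":10,"ax":0,"ay":0,"az":0},{"grip":20,"dx":0,"dy":0,"dz":20,"ax":0,"ay":0,"az":0},{"grip":20,"dx":0,"dy":0,"dz":35,"ax":0,"ay":0,"az":0},{"grip":20,"dx":0,"dy":0,"dz":40,"ax":0,"ay":0,"az":0}]'
python3 -m handwheel '[{"grip":80,"dx":0,"dy":0,"dz":35,"ax":0,"ay":0,"az":0},{"grip":80,"dx":0,"dy":0,"dz":0,"ax":0,"ay":0,"az":0},{"grip":80,"dx":0,"dy":0,"dz":0,"ax":0,"ay":0,"az":0},{"grip":80,"dx":0,"dy":0,"dz":0,"ax":0,"ay":0,"az":0},{"grip":80,"dx":0,"dy":0,"dz":0,"ax":0,"ay":0,"az":0}]'
python3 - <<'E'
from m import *
s=capture("side");crop(s,240,180,360,330,4,"pics/s17.png")
E
```

```text
clock: 20.35
tcp_pos: [451.8, -195.6, 13.1]
ee_rot: [-1.21, -1.208, 1.209]
ft_force: [-0.4, -0.5, -0.1]
gripper_width: 19.7
clock: 20.85
tcp_pos: [451.1, -195.2, 124.5]
ee_rot: [-1.208, -1.208, 1.209]
ft_force: [1.0, -0.7, 0.5]
gripper_width: 20.4
clock: 21.35
tcp_pos: [451.1, -195.2, 157.2]
ee_rot: [-1.208, -1.208, 1.209]
ft_force: [0.3, 1.2, -0.4]
gripper_width: 80.0
```

View pics/s17.png

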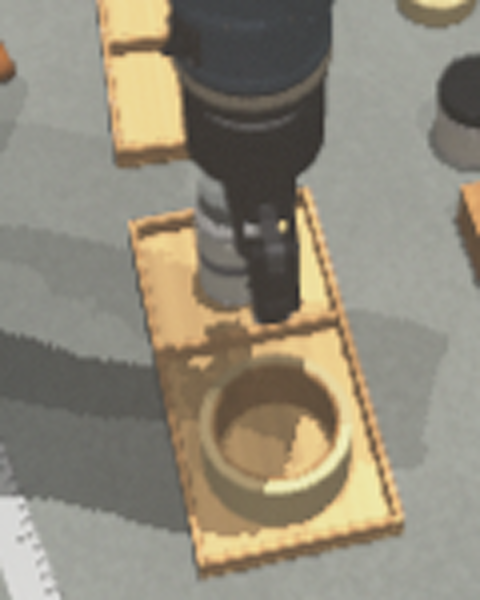

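```bash

python3 -m handwheel '[{"grip":80,"dx":16.8,"dy":16.7,"dz":0,"ax":0,"ay":0,"az":-0.143},{"grip":80,"dx":16.8,"dy":16.7,"dz":0,"ax":0,"ay":0,"az":-0.143},{"grip":80,"dx":16.8,"dy":16.7,"dz":0,"ax":0,"ay":0,"az":-0.143},{"grip":80,"dx":16.8,"dy":16.7,"dz":0,"ax":0,"ay":0,"az":-0.143},{"grip":80,"dx":16.8,"dy":16.7,"dz":0,"ax":0,"ay":0,"az":-0.143}]' 40
python3 - <<'E'
from m import *
t=capture("top")
hsv=cv2.cvtColor(np.ascontiguousarray(t),cv2.COLOR_RGB2HSV); g=cv2.cvtColor(np.ascontiguousarray(t),cv2.COLOR_RGB2GRAY)
print(g[145:170,318]);print(g[155,302:335])
crop(t,295,135,345,185,10,"pics/t18.png")
for th in(70,75,80,85,90):
  c=mask(t,(0,0,0),(180,255,th),(303,142,333,172))
  if c is not None and len(c)>5: P=onz("top",c[:,0],62)[:,:2].astype(np.float32);print(th,cv2.minEnclosingCircle(P),cv2.fitEllipse(P)[:2])
E
```

```text
clock: 21.9
tcp_pos: [536.0, -111.2, 157.3]
ee_rot: [-1.466, -0.662, 0.664]
ft_force: [-0.4, -0.8, 0.2]
gripper_width: 80.1
[104  78  79  81  81  82  81  83  83  85  85  87  86  87  87  86  88  88
  88  89  92  88  59  75  90]
[146 146 145 140 123  99  86  84  84  84  84  85  85  85  85  85  85  85
  86  86  85  84  85  84  83  84  85  99 130 144 147 147 147]
70 ((619.6464233398438, -8.958864212036133), 21.51795768737793) ((650.238037109375, -9.18692398071289), (67.14376831054688, 80.16697692871094))
75 ((620.9503173828125, -10.195955276489258), 22.88852882385254) ((624.8712768554688, -9.317344665527344), (28.413799285888672, 45.00559997558594))
80 ((624.75048828125, -8.849849700927734), 24.319841384887695) ((628.3280639648438, -8.898356437683105), (35.75150680541992, 48.55971908569336))
85 ((643.9094848632812, -6.088829517364502), 24.39212417602539) ((650.9507446289062, -7.39137077331543), (26.71501922607422, 45.468528747558594))
90 ((636.1420288085938, -6.370126247406006), 30.351713180541992) ((636.3765258789062, -7.329946041107178), (53.315887451171875, 58.587196350097656))
```

View pics/t18.png

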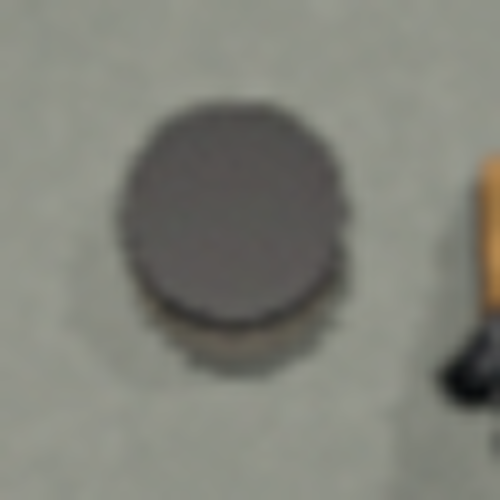

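```bash

python3 -m handwheel '[{"grip":80,"dx":16.9,"dy":17,"dz":0,"ax":0,"ay":0,"az":-0.143},{"grip":80,"dx":16.9,"dy":17,"dz":0,"ax":0,"ay":0,"az":-0.143},{"grip":80,"dx":16.9,"dy":17,"dz":0,"ax":0,"ay":0,"az":-0.143},{"grip":80,"dx":16.9,"dy":17,"dz":0,"ax":0,"ay":0,"az":-0.143},{"grip":80,"dx":16.9,"dy":17,"dz":0,"ax":0,"ay":0,"az":-0.143}]' 40
python3 -m handwheel '[{"grip":80,"dx":16.9,"dy":17,"dz":-10,"ax":0,"ay":0,"az":-0.143},{"grip":80,"dx":0,"dy":0,"dz":-30,"ax":0,"ay":0,"az":0},{"grip":80,"dx":0,"dy":0,"dz":-30,"ax":0,"ay":0,"az":0},{"grip":80,"dx":0,"dy":0,"dz":-17,"ax":0,"ay":0,"az":0},{"grip":80,"dx":0,"dy":0,"dz":0,"ax":0,"ay":0,"az":0}]' 40
python3 - <<'E'
from m import *
s=capture("side");crop(s,310,150,430,260,5,"pics/s19.png");t=capture("top");crop(t,270,100,370,200,5,"pics/t19.png"); print(env.state()["tcp_pos"],env.state()["joint_pos"])
E
```

```text
clock: 22.45
tcp_pos: [620.5, -26.4, 157.2]
ee_rot: [-1.568, -0.104, 0.107]
ft_force: [0.4, -0.6, 0.2]
gripper_width: 80.0
clock: 22.95
tcp_pos: [634.8, -10.0, 67.5]
ee_rot: [-1.571, 0.007, 0.003]
ft_force: [-0.3, -0.8, 0.7]
gripper_width: 80.4
[636.93117956 -10.09958602  70.92346618] [-1.58627177e-02  5.08377729e-01  4.25984291e-03  1.06799649e+00
  1.49427827e-05  1.55766202e+00]
```

View pics/s19.png

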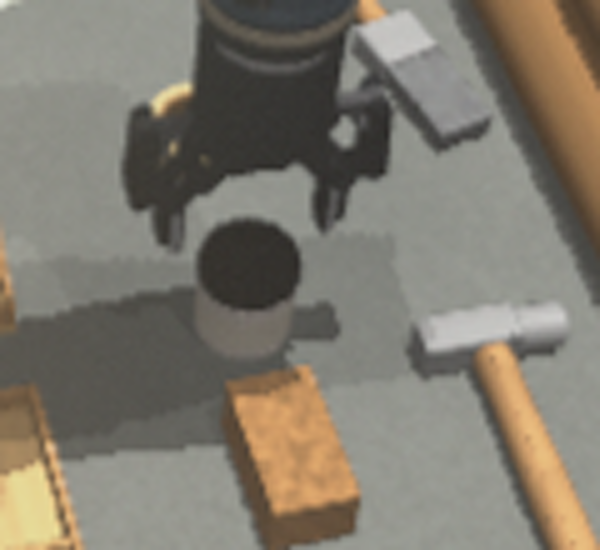

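View pics/t19.png

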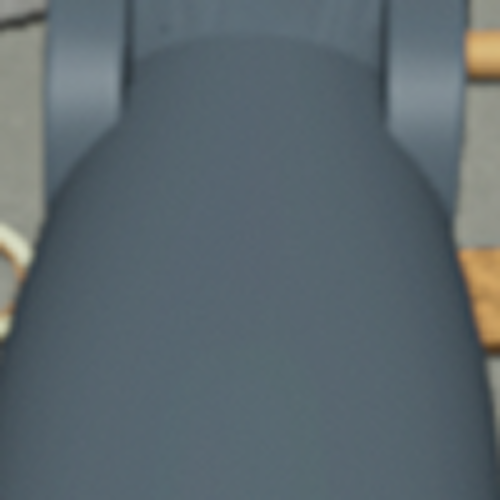

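```bash

python3 -m handwheel '[{"grip":80,"dx":0,"dy":0,"dz":-15,"ax":0,"ay":0,"az":0},{"grip":80,"dx":0,"dy":0,"dz":-15,"ax":0,"ay":0,"az":0},{"grip":80,"dx":0,"dy":0,"dz":-15,"ax":0,"ay":0,"az":0},{"grip":80,"dx":0,"dy":0,"dz":-11,"ax":0,"ay":0,"az":0},{"grip":80,"dx":0,"dy":0,"dz":0,"ax":0,"ay":0,"az":0}]' 40
python3 -m handwheel '[{"grip":70,"dx":0,"dy":0,"dz":0,"ax":0,"ay":0,"az":0},{"grip":62,"dx":0,"dy":0,"dz":0,"ax":0,"ay":0,"az":0},{"grip":45,"dx":0,"dy":0,"dz":0,"ax":0,"ay":0,"az":0},{"grip":45,"dx":0,"dy":0,"dz":0,"ax":0,"ay":0,"az":0},{"grip":45,"dx":0,"dy":0,"dz":0,"ax":0,"ay":0,"az":0}]' 50
python3 - <<'E'
from m import *
s=capture("side");crop(s,310,150,430,260,5,"pics/s20.png");print(env.state()["tcp_pos"],env.state()["ft_force"])
E
```

```text
clock: 23.55
tcp_pos: [636.8, -10.1, 14.7]
ee_rot: [-1.571, 0.003, -0.001]
ft_force: [0.5, 0.6, 0.4]
gripper_width: 80.0
clock: 24.05
tcp_pos: [638.1, -10.0, 16.6]
ee_rot: [-1.571, 0.001, -0.004]
ft_force: [0.1, -0.1, 6.7]
gripper_width: 56.4
[638.12965604 -10.07372828  16.57809086] [-0.94837878  0.12175333  5.47627787]
```

View pics/s20.png

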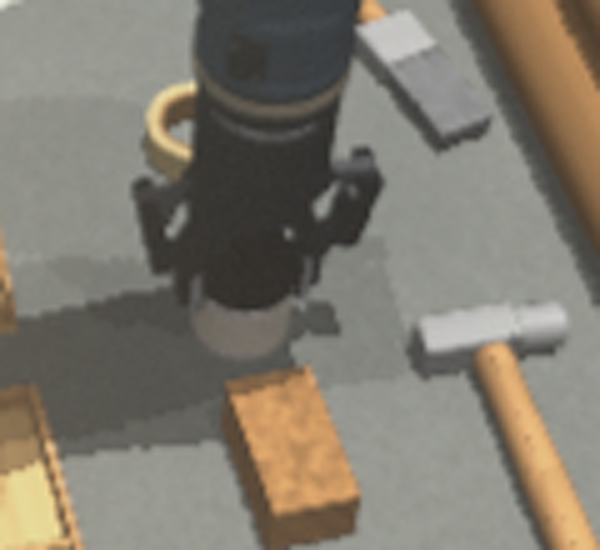

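```bash

python3 -m handwheel '[{"grip":45,"dx":0,"dy":0,"dz":4,"ax":0,"ay":0,"az":0},{"grip":45,"dx":0,"dy":0,"dz":15,"ax":0,"ay":0,"az":0},{"grip":45,"dx":0,"dy":0,"dz":22,"ax":0,"ay":0,"az":0},{"grip":45,"dx":0,"dy":0,"dz":15,"ax":0,"ay":0,"az":0},{"grip":45,"dx":0,"dy":0,"dz":4,"ax":0,"ay":0,"az":0}]' 
python3 -m handwheel '[{"grip":45,"dx":-12,"dy":4.5,"dz":0,"ax":0,"ay":0,"az":0},{"grip":45,"dx":-30,"dy":11,"dz":0,"ax":0,"ay":0,"az":0},{"grip":45,"dx":-35,"dy":13,"dz":0,"ax":0,"ay":0,"az":0},{"grip":45,"dx":-35,"dy":13,"dz":0,"ax":0,"ay":0,"az":0},{"grip":45,"dx":-35,"dy":13,"dz":0,"ax":0,"ay":0,"az":0}]' 
python3 -m handwheel '[{"grip":45,"dx":-32,"dy":12,"dz":0,"ax":0,"ay":0,"az":0},{"grip":45,"dx":-17,"dy":7,"dz":0,"ax":0,"ay":0,"az":0},{"grip":45,"dx":0,"dy":0,"dz":0,"ax":0,"ay":0,"az":0},{"grip":45,"dx":0,"dy":0,"dz":0,"ax":0,"ay":0,"az":0},{"grip":45,"dx":0,"dy":0,"dz":0,"ax":0,"ay":0,"az":0}]' 
python3 - <<'E'
from m import *
s=capture("side");crop(s,230,110,350,240,5,"pics/s21.png");print(env.state()["tcp_pos"],env.state()["ft_force"])
E
```

```text
clock: 24.6
tcp_pos: [638.2, -10.0, 77.1]
ee_rot: [-1.571, 0.0, -0.004]
ft_force: [0.7, 0.5, -1.7]
gripper_width: 56.7
clock: 25.1
tcp_pos: [488.3, 44.7, 74.5]
ee_rot: [-1.571, 0.003, -0.002]
ft_force: [-0.8, 1.0, -2.0]
gripper_width: 56.3
clock: 25.6
tcp_pos: [442.2, 63.3, 75.2]
ee_rot: [-1.571, 0.002, -0.003]
ft_force: [-0.4, -0.4, -2.4]
gripper_width: 56.4
[442.14731677  63.28925597  75.07244548] [ 0.48793353  0.32190523 -2.15694228]
```

View pics/s21.png

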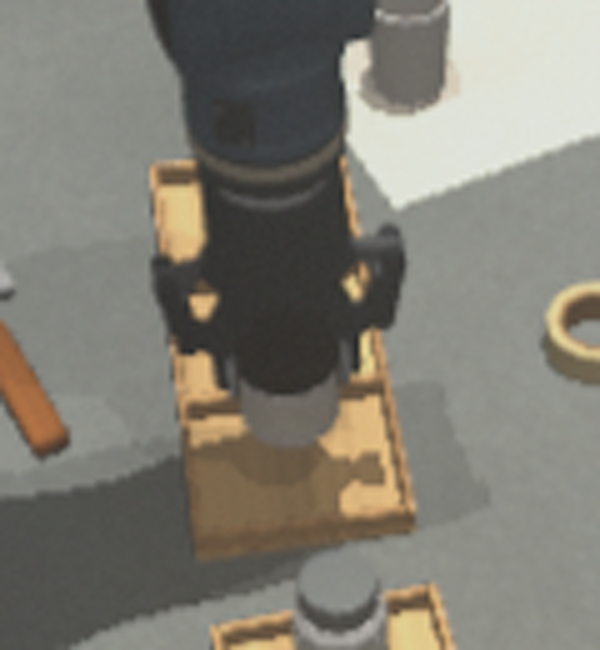

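```bash

python3 -m handwheel '[{"grip":45,"dx":0,"dy":0,"dz":-10,"ax":0,"ay":0,"az":0},{"grip":45,"dx":0,"dy":0,"dz":-15,"ax":0,"ay":0,"az":0},{"grip":45,"dx":0,"dy":0,"dz":-13,"ax":0,"ay":0,"az":0},{"grip":45,"dx":0,"dy":0,"dz":-7,"ax":0,"ay":0,"az":0},{"grip":45,"dx":0,"dy":0,"dz":-3,"ax":0,"ay":0,"az":0}]'
python3 -m handwheel '[{"grip":45,"dx":0,"dy":0,"dz":-2,"ax":0,"ay":0,"az":0},{"grip":45,"dx":0,"dy":0,"dz":-1,"ax":0,"ay":0,"az":0},{"grip":45,"dx":0,"dy":0,"dz":-1,"ax":0,"ay":0,"az":0},{"grip":45,"dx":0,"dy":0,"dz":0,"ax":0,"ay":0,"az":0},{"grip":45,"dx":0,"dy":0,"dz":0,"ax":0,"ay":0,"az":0}]'
python3 -m handwheel '[{"grip":45,"dx":0,"dy":0,"dz":-0.5,"ax":0,"ay":0,"az":0},{"grip":45,"dx":0,"dy":0,"dz":0,"ax":0,"ay":0,"az":0},{"grip":45,"dx":0,"dy":0,"dz":-0.5,"ax":0,"ay":0,"az":0},{"grip":45,"dx":0,"dy":0,"dz":0,"ax":0,"ay":0,"az":0},{"grip":45,"dx":0,"dy":0,"dz":0,"ax":0,"ay":0,"az":0}]'
```

```text
clock: 26.15
tcp_pos: [440.8, 63.2, 26.1]
ee_rot: [-1.571, 0.004, -0.001]
ft_force: [0.3, -0.1, -1.7]
gripper_width: 56.4
clock: 26.65
tcp_pos: [441.4, 63.5, 23.4]
ee_rot: [-1.571, 0.002, -0.003]
ft_force: [-0.4, 0.2, -1.1]
gripper_width: 56.7
clock: 27.15
tcp_pos: [441.2, 63.5, 22.2]
ee_rot: [-1.571, 0.002, -0.002]
ft_force: [-0.6, -0.0, -2.3]
gripper_width: 56.3
```

```bash

python3 -m handwheel '[{"grip":45,"dx":0,"dy":0,"dz":-0.5,"ax":0,"ay":0,"az":0},{"grip":45,"dx":0,"dy":0,"dz":0,"ax":0,"ay":0,"az":0},{"grip":45,"dx":0,"dy":0,"dz":-0.3,"ax":0,"ay":0,"az":0},{"grip":45,"dx":0,"dy":0,"dz":0,"ax":0,"ay":0,"az":0},{"grip":45,"dx":0,"dy":0,"dz":0,"ax":0,"ay":0,"az":0}]'
python3 -m handwheel '[{"grip":45,"dx":0,"dy":0,"dz":-0.3,"ax":0,"ay":0,"az":0},{"grip":45,"dx":0,"dy":0,"dz":0,"ax":0,"ay":0,"az":0},{"grip":45,"dx":0,"dy":0,"dz":0,"ax":0,"ay":0,"az":0},{"grip":45,"dx":0,"dy":0,"dz":0,"ax":0,"ay":0,"az":0},{"grip":45,"dx":0,"dy":0,"dz":0,"ax":0,"ay":0,"az":0}]'
```

```text
clock: 27.65
tcp_pos: [441.2, 63.5, 21.5]
ee_rot: [-1.571, 0.002, -0.002]
ft_force: [-2.5, -0.9, 3.8]
gripper_width: 57.0
clock: 28.15
tcp_pos: [441.2, 63.5, 21.5]
ee_rot: [-1.571, 0.002, -0.002]
ft_force: [-3.4, 0.0, 8.6]
gripper_width: 56.6
```

```bash

python3 -m handwheel '[{"grip":57,"dx":0,"dy":0,"dz":0.3,"ax":0,"ay":0,"az":0},{"grip":62,"dx":0,"dy":0,"dz":0,"ax":0,"ay":0,"az":0},{"grip":68,"dx":0,"dy":0,"dz":0,"ax":0,"ay":0,"az":0},{"grip":76,"dx":0,"dy":0,"dz":0,"ax":0,"ay":0,"az":0},{"grip":76,"dx":0,"dy":0,"dz":0,"ax":0,"ay":0,"az":0}]'
python3 -m handwheel '[{"grip":76,"dx":0,"dy":0,"dz":10,"ax":0,"ay":0,"az":0},{"grip":76,"dx":0,"dy":0,"dz":25,"ax":0,"ay":0,"az":0},{"grip":76,"dx":0,"dy":0,"dz":35,"ax":0,"ay":0,"az":0},{"grip":76,"dx":0,"dy":0,"dz":35,"ax":0,"ay":0,"az":0},{"grip":76,"dx":0,"dy":0,"dz":25,"ax":0,"ay":0,"az":0}]'
python3 -m handwheel '[{"grip":80,"dx":14,"dy":37,"dz":0,"ax":0,"ay":0,"az":0},{"grip":80,"dx":14,"dy":37,"dz":0,"ax":0,"ay":0,"az":0},{"grip":80,"dx":14,"dy":37,"dz":0,"ax":0,"ay":0,"az":0},{"grip":80,"dx":14,"dy":37,"dz":0,"ax":0,"ay":0,"az":0},{"grip":80,"dx":14,"dy":37,"dz":0,"ax":0,"ay":0,"az":0}]'
python3 -m handwheel '[{"grip":80,"dx":14,"dy":37,"dz":0,"ax":0,"ay":0,"az":0},{"grip":80,"dx":14,"dy":37,"dz":0,"ax":0,"ay":0,"az":0},{"grip":80,"dx":14,"dy":37,"dz":0,"ax":0,"ay":0,"az":0},{"grip":80,"dx":14,"dy":37,"dz":0,"ax":0,"ay":0,"az":0},{"grip":80,"dx":2,"dy":1.5,"dz":-20,"ax":0,"ay":0,"az":0}]'
python3 -m handwheel '[{"grip":80,"dx":0,"dy":0,"dz":-25,"ax":0,"ay":0,"az":0},{"grip":80,"dx":0,"dy":0,"dz":-15,"ax":0,"ay":0,"az":0},{"grip":80,"dx":0,"dy":0,"dz":0,"ax":0,"ay":0,"az":0},{"grip":80,"dx":0,"dy":0,"dz":0,"ax":0,"ay":0,"az":0},{"grip":80,"dx":0,"dy":0,"dz":0,"ax":0,"ay":0,"az":0}]'
python3 - <<'E'
from m import *
s=capture("side");crop(s,230,60,370,220,4,"pics/s22.png");t=capture("top");crop(t,120,130,340,270,3.5,"pics/t22.png");print(env.state()["tcp_pos"],env.state()["joint_pos"])
E
```

```text
clock: 28.65
tcp_pos: [441.3, 63.5, 21.3]
ee_rot: [-1.571, 0.002, -0.002]
ft_force: [-0.3, 0.7, -0.8]
gripper_width: 76.3
clock: 29.15
tcp_pos: [441.7, 63.5, 154.3]
ee_rot: [-1.57, 0.001, -0.004]
ft_force: [0.2, 0.3, -1.1]
gripper_width: 75.7
clock: 29.65
tcp_pos: [511.5, 250.1, 152.3]
ee_rot: [-1.571, 0.002, -0.003]
ft_force: [1.2, -0.7, 0.3]
gripper_width: 79.9
clock: 30.15
tcp_pos: [571.4, 403.3, 133.7]
ee_rot: [-1.566, -0.004, -0.004]
ft_force: [0.8, 0.5, 0.2]
gripper_width: 80.1
clock: 30.65
tcp_pos: [569.8, 398.3, 93.0]
ee_rot: [-1.57, 0.001, -0.004]
ft_force: [0.1, 0.1, 1.0]
gripper_width: 79.8
[569.80562065 398.24388446  92.86569591] [6.09968005e-01 5.87293928e-01 2.06542039e-01 1.18808484e+00
 5.99996585e-05 2.18390873e+00]
```

View pics/s22.png

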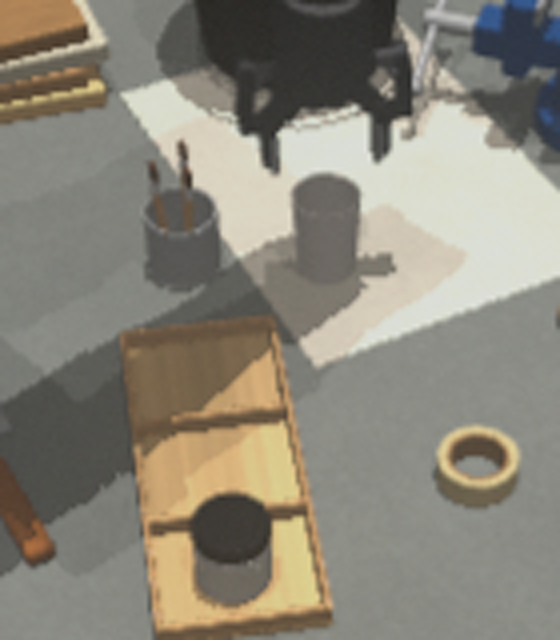

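View pics/t22.png

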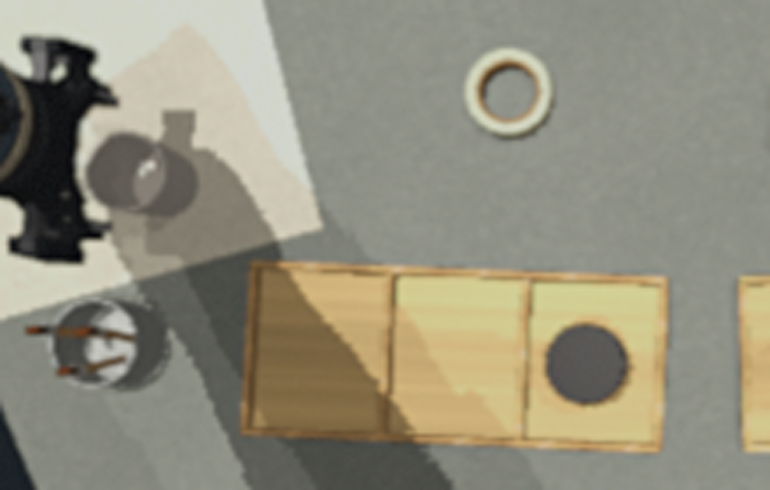

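```bash

python3 -m handwheel '[{"grip":80,"dx":0,"dy":0,"dz":-15,"ax":0,"ay":0,"az":0},{"grip":80,"dx":0,"dy":0,"dz":-20,"ax":0,"ay":0,"az":0},{"grip":80,"dx":0,"dy":0,"dz":-20,"ax":0,"ay":0,"az":0},{"grip":80,"dx":0,"dy":0,"dz":-14,"ax":0,"ay":0,"az":0},{"grip":80,"dx":0,"dy":0,"dz":0,"ax":0,"ay":0,"az":0}]' 30
python3 -m handwheel '[{"grip":70,"dx":0,"dy":0,"dz":0,"ax":0,"ay":0,"az":0},{"grip":62,"dx":0,"dy":0,"dz":0,"ax":0,"ay":0,"az":0},{"grip":45,"dx":0,"dy":0,"dz":0,"ax":0,"ay":0,"az":0},{"grip":45,"dx":0,"dy":0,"dz":0,"ax":0,"ay":0,"az":0},{"grip":45,"dx":0,"dy":0,"dz":0,"ax":0,"ay":0,"az":0}]' 35
python3 - <<'E'
from m import *
s=capture("side");crop(s,230,60,370,220,4,"pics/s23.png");print(env.state()["tcp_pos"],env.state()["ft_force"])
E
```

```text
clock: 31.25
tcp_pos: [568.3, 397.3, 20.8]
ee_rot: [-1.572, 0.004, -0.001]
ft_force: [0.1, 0.0, 0.7]
gripper_width: 80.0
clock: 31.75
tcp_pos: [570.0, 398.5, 23.9]
ee_rot: [-1.569, 0.001, -0.004]
ft_force: [-0.7, -0.1, 6.3]
gripper_width: 57.0
[569.97190598 398.56229823  23.9297134 ] [-0.87237078 -0.11633109  5.72665274]
```

View pics/s23.png

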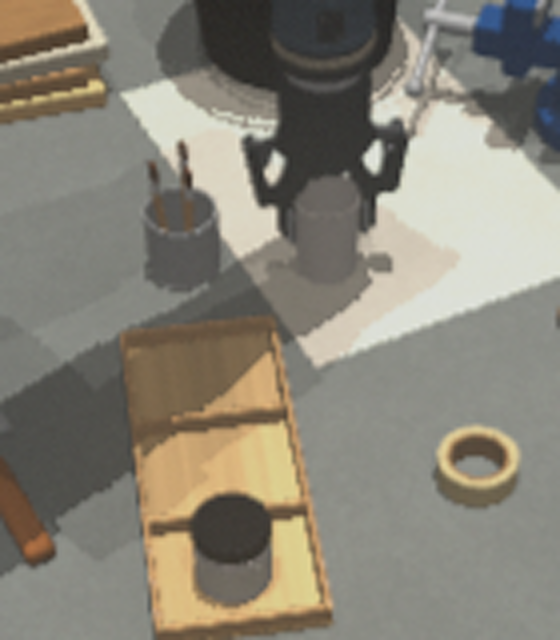

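```bash

python3 -m handwheel '[{"grip":45,"dx":0,"dy":0,"dz":4,"ax":0,"ay":0,"az":0},{"grip":45,"dx":0,"dy":0,"dz":20,"ax":0,"ay":0,"az":0},{"grip":45,"dx":0,"dy":0,"dz":35,"ax":0,"ay":0,"az":0},{"grip":45,"dx":0,"dy":0,"dz":35,"ax":0,"ay":0,"az":0},{"grip":45,"dx":0,"dy":0,"dz":30,"ax":0,"ay":0,"az":0}]' 
python3 -m handwheel '[{"grip":45,"dx":-10,"dy":-10,"dz":8,"ax":0,"ay":0,"az":0},{"grip":45,"dx":-25,"dy":-26,"dz":0,"ax":0,"ay":0,"az":0},{"grip":45,"dx":-25,"dy":-26,"dz":0,"ax":0,"ay":0,"az":0},{"grip":45,"dx":-25,"dy":-26,"dz":0,"ax":0,"ay":0,"az":0},{"grip":45,"dx":-25,"dy":-26,"dz":0,"ax":0,"ay":0,"az":0}]' 
python3 -m handwheel '[{"grip":45,"dx":-14.5,"dy":-15,"dz":-10,"ax":0,"ay":0,"az":0},{"grip":45,"dx":0,"dy":0,"dz":-25,"ax":0,"ay":0,"az":0},{"grip":45,"dx":0,"dy":0,"dz":-25,"ax":0,"ay":0,"az":0},{"grip":45,"dx":0,"dy":0,"dz":-10,"ax":0,"ay":0,"az":0},{"grip":45,"dx":0,"dy":0,"dz":0,"ax":0,"ay":0,"az":0}]' 
python3 - <<'E'
from m import *
s=capture("side");crop(s,230,60,370,220,4,"pics/s24.png");print(env.state()["tcp_pos"],env.state()["ft_force"])
E
```

```text
clock: 32.3
tcp_pos: [569.3, 398.0, 148.6]
ee_rot: [-1.57, 0.002, -0.003]
ft_force: [0.9, -0.0, -1.1]
gripper_width: 57.4
clock: 32.8
tcp_pos: [457.1, 282.2, 153.6]
ee_rot: [-1.572, 0.003, -0.001]
ft_force: [0.3, -1.0, 0.7]
gripper_width: 57.3
clock: 33.3
tcp_pos: [443.3, 268.1, 83.0]
ee_rot: [-1.573, 0.005, -0.0]
ft_force: [-0.5, 0.4, -0.5]
gripper_width: 56.6
[444.11912039 268.62589681  84.09715949] [ 0.22985096  0.16662251 -0.47011174]
```

View pics/s24.png

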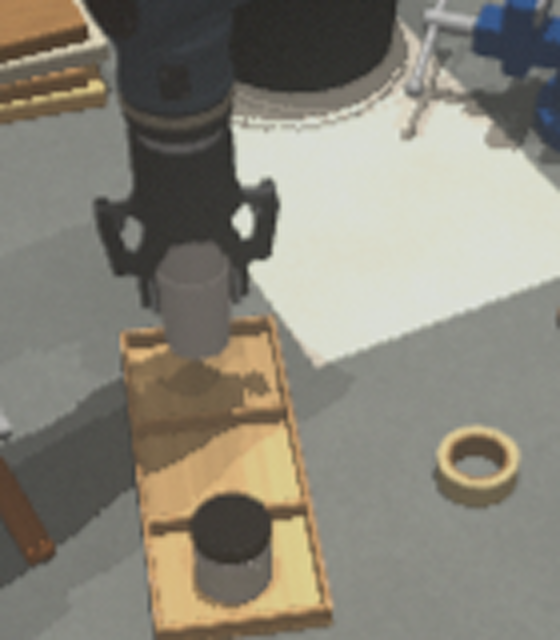

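```bash

python3 -m handwheel '[{"grip":45,"dx":0,"dy":0,"dz":-10,"ax":0,"ay":0,"az":0},{"grip":45,"dx":0,"dy":0,"dz":-16,"ax":0,"ay":0,"az":0},{"grip":45,"dx":0,"dy":0,"dz":-14,"ax":0,"ay":0,"az":0},{"grip":45,"dx":0,"dy":0,"dz":-8,"ax":0,"ay":0,"az":0},{"grip":45,"dx":0,"dy":0,"dz":-3,"ax":0,"ay":0,"az":0}]'
python3 -m handwheel '[{"grip":45,"dx":0,"dy":0,"dz":-1.5,"ax":0,"ay":0,"az":0},{"grip":45,"dx":0,"dy":0,"dz":-1,"ax":0,"ay":0,"az":0},{"grip":45,"dx":0,"dy":0,"dz":-0.5,"ax":0,"ay":0,"az":0},{"grip":45,"dx":0,"dy":0,"dz":0,"ax":0,"ay":0,"az":0},{"grip":45,"dx":0,"dy":0,"dz":0,"ax":0,"ay":0,"az":0}]'
python3 -m handwheel '[{"grip":45,"dx":0,"dy":0,"dz":-0.5,"ax":0,"ay":0,"az":0},{"grip":45,"dx":0,"dy":0,"dz":0,"ax":0,"ay":0,"az":0},{"grip":45,"dx":0,"dy":0,"dz":-0.5,"ax":0,"ay":0,"az":0},{"grip":45,"dx":0,"dy":0,"dz":0,"ax":0,"ay":0,"az":0},{"grip":45,"dx":0,"dy":0,"dz":0,"ax":0,"ay":0,"az":0}]'
```

```text
clock: 33.85
tcp_pos: [444.6, 268.9, 32.9]
ee_rot: [-1.571, 0.003, -0.002]
ft_force: [0.7, 0.4, 0.1]
gripper_width: 57.0
clock: 34.35
tcp_pos: [444.8, 269.0, 30.6]
ee_rot: [-1.571, 0.002, -0.003]
ft_force: [-0.0, -1.5, -0.5]
gripper_width: 57.1
clock: 34.85
tcp_pos: [444.7, 269.0, 29.3]
ee_rot: [-1.571, 0.002, -0.002]
ft_force: [-0.8, -0.9, -0.8]
gripper_width: 57.0
```

```bash

python3 -m handwheel '[{"grip":45,"dx":0,"dy":0,"dz":-0.4,"ax":0,"ay":0,"az":0},{"grip":45,"dx":0,"dy":0,"dz":0,"ax":0,"ay":0,"az":0},{"grip":45,"dx":0,"dy":0,"dz":-0.4,"ax":0,"ay":0,"az":0},{"grip":45,"dx":0,"dy":0,"dz":0,"ax":0,"ay":0,"az":0},{"grip":45,"dx":0,"dy":0,"dz":0,"ax":0,"ay":0,"az":0}]'
python3 -m handwheel '[{"grip":45,"dx":0,"dy":0,"dz":-0.3,"ax":0,"ay":0,"az":0},{"grip":45,"dx":0,"dy":0,"dz":0,"ax":0,"ay":0,"az":0},{"grip":45,"dx":0,"dy":0,"dz":0,"ax":0,"ay":0,"az":0},{"grip":45,"dx":0,"dy":0,"dz":0,"ax":0,"ay":0,"az":0},{"grip":45,"dx":0,"dy":0,"dz":0,"ax":0,"ay":0,"az":0}]'
```

```text
clock: 35.35
tcp_pos: [444.7, 269.0, 28.9]
ee_rot: [-1.571, 0.002, -0.002]
ft_force: [-1.7, 0.2, 5.6]
gripper_width: 56.7
clock: 35.85
tcp_pos: [444.7, 269.0, 28.9]
ee_rot: [-1.571, 0.002, -0.003]
ft_force: [-2.3, -1.3, 9.0]
gripper_width: 57.0
```

```bash

python3 -m handwheel '[{"grip":57,"dx":0,"dy":0,"dz":0.3,"ax":0,"ay":0,"az":0},{"grip":62,"dx":0,"dy":0,"dz":0,"ax":0,"ay":0,"az":0},{"grip":68,"dx":0,"dy":0,"dz":0,"ax":0,"ay":0,"az":0},{"grip":76,"dx":0,"dy":0,"dz":0,"ax":0,"ay":0,"az":0},{"grip":76,"dx":0,"dy":0,"dz":0,"ax":0,"ay":0,"az":0}]'
python3 -m handwheel '[{"grip":76,"dx":0,"dy":0,"dz":10,"ax":0,"ay":0,"az":0},{"grip":76,"dx":0,"dy":0,"dz":25,"ax":0,"ay":0,"az":0},{"grip":76,"dx":0,"dy":0,"dz":35,"ax":0,"ay":0,"az":0},{"grip":76,"dx":0,"dy":0,"dz":35,"ax":0,"ay":0,"az":0},{"grip":76,"dx":0,"dy":0,"dz":10,"ax":0,"ay":0,"az":0}]'
python3 -m handwheel '[{"grip":76,"dx":17.4,"dy":-35,"dz":0,"ax":0,"ay":0,"az":0.01},{"grip":76,"dx":17.4,"dy":-35,"dz":0,"ax":0,"ay":0,"az":0.01},{"grip":76,"dx":17.4,"dy":-35,"dz":0,"ax":0,"ay":0,"az":0.01},{"grip":76,"dx":17.4,"dy":-35,"dz":0,"ax":0,"ay":0,"az":0.01},{"grip":76,"dx":17.4,"dy":-35,"dz":0,"ax":0,"ay":0,"az":0.01}]'
python3 - <<'E'
from m import *
s=capture("side");crop(s,230,60,370,220,4,"pics/s25.png");print(env.state()["tcp_pos"],env.state()["ft_force"])
E
```

```text
clock: 36.35
tcp_pos: [444.7, 268.9, 28.4]
ee_rot: [-1.571, 0.003, -0.002]
ft_force: [0.2, 0.3, -0.3]
gripper_width: 76.1
clock: 36.85
tcp_pos: [446.2, 269.9, 147.8]
ee_rot: [-1.568, -0.001, -0.006]
ft_force: [-0.3, 0.3, 0.0]
gripper_width: 76.3
clock: 37.35
tcp_pos: [532.0, 92.5, 143.6]
ee_rot: [-1.57, -0.037, 0.038]
ft_force: [0.2, 1.6, 0.3]
gripper_width: 76.2
[534.42742479  88.27721198 143.58107253] [ 1.96798111 -3.47524133  0.65288412]
```

View pics/s25.png

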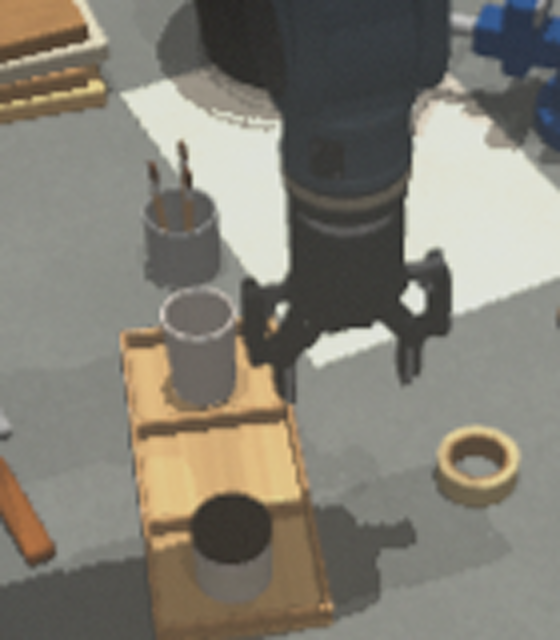

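```bash

python3 -m handwheel '[{"grip":80,"dx":17.4,"dy":-35.2,"dz":0,"ax":0,"ay":0,"az":0.01},{"grip":80,"dx":17.4,"dy":-35.2,"dz":0,"ax":0,"ay":0,"az":0},{"grip":80,"dx":17.4,"dy":-35.2,"dz":0,"ax":0,"ay":0,"az":0},{"grip":80,"dx":17.4,"dy":-35.2,"dz":0,"ax":0,"ay":0,"az":0},{"grip":80,"dx":17.4,"dy":-35.2,"dz":0,"ax":0,"ay":0,"az":0}]'
python3 -m handwheel '[{"grip":80,"dx":17.3,"dy":-35.5,"dz":-10,"ax":0,"ay":0,"az":0},{"grip":80,"dx":0,"dy":0,"dz":-30,"ax":0,"ay":0,"az":0},{"grip":80,"dx":0,"dy":0,"dz":-30,"ax":0,"ay":0,"az":0},{"grip":80,"dx":0,"dy":0,"dz":-15,"ax":0,"ay":0,"az":0},{"grip":80,"dx":0,"dy":0,"dz":0,"ax":0,"ay":0,"az":0}]'
python3 - <<'E'
from m import *
s=capture("side");crop(s,310,170,430,280,5,"pics/s26.png");print(env.state()["tcp_pos"],env.state()["ee_rot"],env.state()["ft_force"])
E
```

```text
clock: 37.9
tcp_pos: [619.0, -83.5, 143.5]
ee_rot: [-1.57, -0.044, 0.045]
ft_force: [0.9, -0.5, -0.3]
gripper_width: 80.0
clock: 38.4
tcp_pos: [634.0, -117.3, 55.8]
ee_rot: [-1.569, -0.04, 0.048]
ft_force: [-0.2, 0.3, -0.2]
gripper_width: 80.2
[ 635.1272825  -117.34013198   57.62498732] [-1.56978956 -0.04269896  0.04674431] [-0.2237751  -0.33944425 -0.58911656]
```

View pics/s26.png

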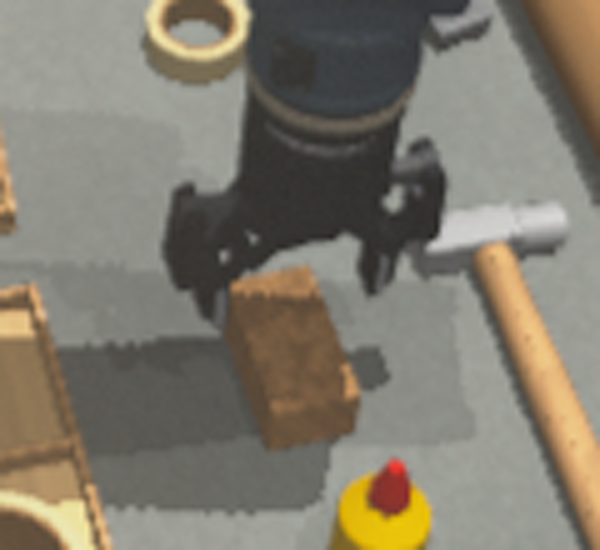

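```bash
python3 -c "
from h import *
print(onz('side',[(393,220),(398,216)],10),onz('top',[(331,125),(331,92)],20))"
```

```text
[[729.88300298 -52.91582983  10.        ]
 [748.47270423 -41.6442077   10.        ]] [[730.433933   -39.93534476  20.        ]
 [820.31689965 -38.18932664  20.        ]]
```

```bash

python3 -m handwheel '[{"grip":80,"dx":0.5,"dy":0,"dz":-15,"ax":0,"ay":0,"az":0.01},{"grip":80,"dx":0,"dy":0,"dz":-15,"ax":0,"ay":0,"az":0},{"grip":80,"dx":0,"dy":0,"dz":-15,"ax":0,"ay":0,"az":0},{"grip":80,"dx":0,"dy":0,"dz":-10,"ax":0,"ay":0,"az":0},{"grip":80,"dx":0,"dy":0,"dz":0,"ax":0,"ay":0,"az":0}]' 50
python3 -m handwheel '[{"grip":70,"dx":0,"dy":0,"dz":0,"ax":0,"ay":0,"az":0},{"grip":60,"dx":0,"dy":0,"dz":0,"ax":0,"ay":0,"az":0},{"grip":54,"dx":0,"dy":0,"dz":0,"ax":0,"ay":0,"az":0},{"grip":40,"dx":0,"dy":0,"dz":0,"ax":0,"ay":0,"az":0},{"grip":40,"dx":0,"dy":0,"dz":0,"ax":0,"ay":0,"az":0}]' 50
python3 -m handwheel '[{"grip":40,"dx":0,"dy":0,"dz":0,"ax":0,"ay":0,"az":0},{"grip":40,"dx":0,"dy":0,"dz":0,"ax":0,"ay":0,"az":0},{"grip":40,"dx":0,"dy":0,"dz":0,"ax":0,"ay":0,"az":0},{"grip":40,"dx":0,"dy":0,"dz":0,"ax":0,"ay":0,"az":0},{"grip":40,"dx":0,"dy":0,"dz":0,"ax":0,"ay":0,"az":0}]' 50
python3 - <<'E'
from m import *
s=capture("side");crop(s,310,170,430,280,5,"pics/s27.png");print(env.state()["tcp_pos"],env.state()["ee_rot"],env.state()["ft_force"])
E
```

```text
clock: 38.95
tcp_pos: [636.2, -117.3, 3.3]
ee_rot: [-1.57, -0.052, 0.053]
ft_force: [-0.1, -0.1, -0.1]
gripper_width: 80.0
clock: 39.45
tcp_pos: [637.2, -117.7, 4.6]
ee_rot: [-1.571, -0.054, 0.051]
ft_force: [-0.8, 0.8, 6.1]
gripper_width: 49.1
clock: 39.95
tcp_pos: [637.2, -117.7, 4.6]
ee_rot: [-1.571, -0.054, 0.051]
ft_force: [-1.7, 1.0, 5.8]
gripper_width: 49.1
[ 637.11205022 -117.65326874    4.55893812] [-1.57050191 -0.05370058  0.05146983] [-0.67016935 -1.20088745  6.04568873]
```

View pics/s27.png

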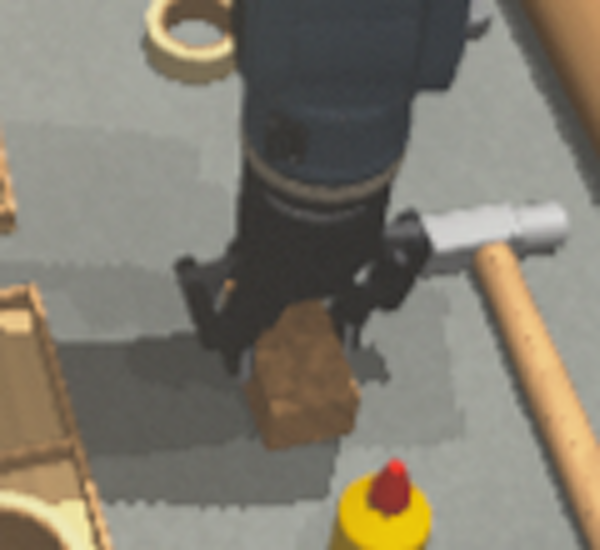

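```bash

python3 -m handwheel '[{"grip":40,"dx":0,"dy":0,"dz":4,"ax":0,"ay":0,"az":0},{"grip":40,"dx":0,"dy":0,"dz":16,"ax":0,"ay":0,"az":0},{"grip":40,"dx":0,"dy":0,"dz":30,"ax":0,"ay":0,"az":0},{"grip":40,"dx":0,"dy":0,"dz":30,"ax":0,"ay":0,"az":0},{"grip":40,"dx":0,"dy":0,"dz":20,"ax":0,"ay":0,"az":0}]' 
python3 -m handwheel '[{"grip":40,"dx":-17.6,"dy":25.8,"dz":5,"ax":0,"ay":0,"az":0.135},{"grip":40,"dx":-17.6,"dy":25.8,"dz":0,"ax":0,"ay":0,"az":0.135},{"grip":40,"dx":-17.6,"dy":25.8,"dz":0,"ax":0,"ay":0,"az":0.135},{"grip":40,"dx":-17.6,"dy":25.8,"dz":0,"ax":0,"ay":0,"az":0.135},{"grip":40,"dx":-17.6,"dy":25.8,"dz":0,"ax":0,"ay":0,"az":0.135}]' 
python3 -m handwheel '[{"grip":40,"dx":-17.6,"dy":25.8,"dz":0,"ax":0,"ay":0,"az":0.135},{"grip":40,"dx":-17.6,"dy":25.8,"dz":0,"ax":0,"ay":0,"az":0.135},{"grip":40,"dx":-17.6,"dy":25.8,"dz":0,"ax":0,"ay":0,"az":0.135},{"grip":40,"dx":-17.6,"dy":25.8,"dz":0,"ax":0,"ay":0,"az":0.135},{"grip":40,"dx":-17.6,"dy":25.8,"dz":0,"ax":0,"ay":0,"az":0.135}]' 
python3 -m handwheel '[{"grip":40,"dx":-17.6,"dy":26.2,"dz":0,"ax":0,"ay":0,"az":0.135},{"grip":40,"dx":0,"dy":0,"dz":0,"ax":0,"ay":0,"az":0},{"grip":40,"dx":0,"dy":0,"dz":0,"ax":0,"ay":0,"az":0},{"grip":40,"dx":0,"dy":0,"dz":0,"ax":0,"ay":0,"az":0},{"grip":40,"dx":0,"dy":0,"dz":0,"ax":0,"ay":0,"az":0}]' 
python3 - <<'E'
from m import *
from scipy.spatial.transform import Rotation as R
s=capture("side");crop(s,230,80,370,240,4,"pics/s28.png");t=capture("top");crop(t,160,170,460,280,2.6,"pics/t28.png");st=env.state();print(st["tcp_pos"],R.from_rotvec(st["ee_rot"]).as_matrix()[:,0],st["ft_force"])
E
```

```text
clock: 40.5
tcp_pos: [637.0, -117.6, 105.8]
ee_rot: [-1.57, -0.054, 0.051]
ft_force: [-0.8, -0.1, 0.1]
gripper_width: 49.1
clock: 41.0
tcp_pos: [547.5, 12.3, 108.7]
ee_rot: [-1.491, -0.584, 0.585]
ft_force: [1.1, -0.0, -0.8]
gripper_width: 49.2
clock: 41.5
tcp_pos: [459.6, 141.3, 108.8]
ee_rot: [-1.276, -1.099, 1.099]
ft_force: [0.5, 1.1, 0.7]
gripper_width: 49.3
clock: 42.0
tcp_pos: [443.4, 166.0, 108.6]
ee_rot: [-1.219, -1.194, 1.194]
ft_force: [-0.1, -0.6, -1.1]
gripper_width: 49.3
[443.30657286 166.04329215 108.52389221] [ 2.04915011e-02  9.99790006e-01 -2.03867097e-04] [-0.28418602  0.32310284 -1.72043457]
```

View pics/s28.png

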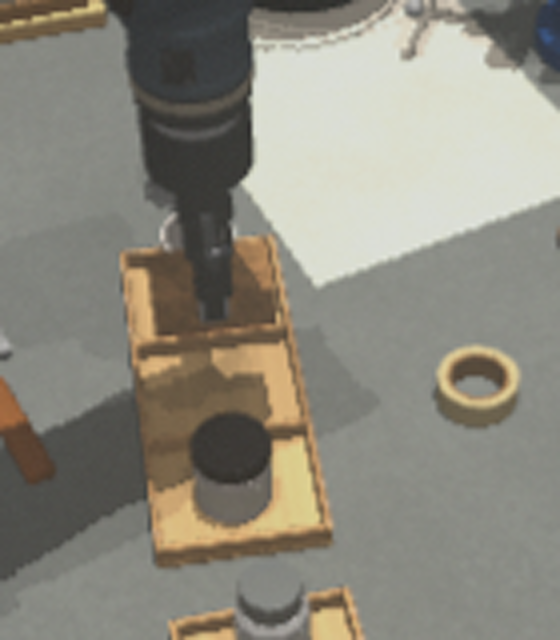

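View pics/t28.png

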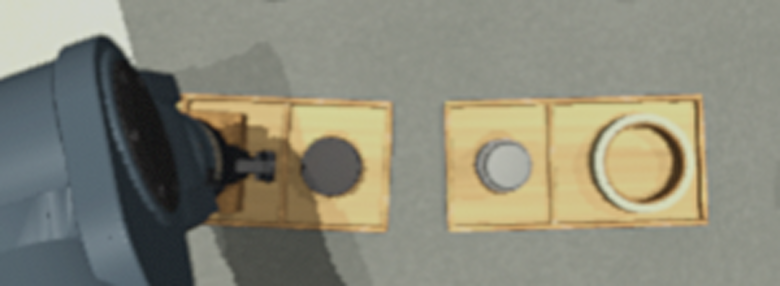

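```bash

python3 -m handwheel '[{"grip":40,"dx":0,"dy":0.5,"dz":-10,"ax":0,"ay":0,"az":0},{"grip":40,"dx":0,"dy":0,"dz":-22,"ax":0,"ay":0,"az":0},{"grip":40,"dx":0,"dy":0,"dz":-22,"ax":0,"ay":0,"az":0},{"grip":40,"dx":0,"dy":0,"dz":-14,"ax":0,"ay":0,"az":0},{"grip":40,"dx":0,"dy":0,"dz":-5,"ax":0,"ay":0,"az":0}]' 
python3 - <<'E'
from m import *
s=capture("side");crop(s,230,80,370,240,4,"pics/s29.png");st=env.state();print(st["tcp_pos"],st["ft_force"])
E
```

```text
clock: 42.6
tcp_pos: [441.8, 166.5, 33.6]
ee_rot: [-1.217, -1.192, 1.197]
ft_force: [-0.2, -0.3, -1.1]
gripper_width: 48.7
[441.92561108 166.6140411   33.77142916] [-0.14192443 -0.05410967 -1.65987569]
```

View pics/s29.png

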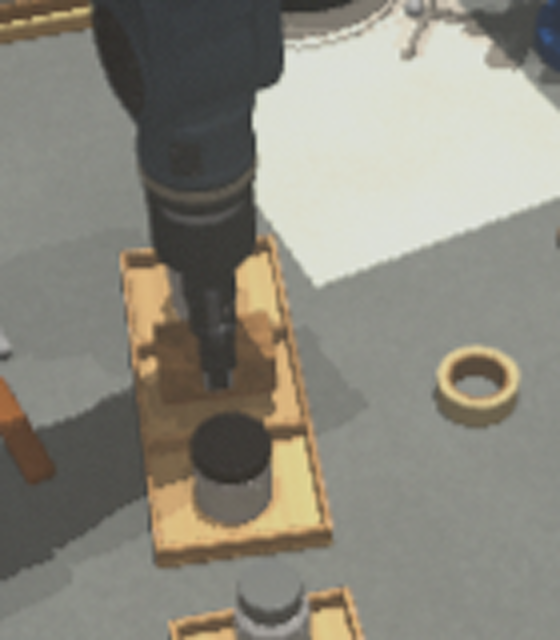

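```bash

python3 -m handwheel '[{"grip":40,"dx":0,"dy":0,"dz":-7,"ax":0,"ay":0,"az":0},{"grip":40,"dx":0,"dy":0,"dz":-7,"ax":0,"ay":0,"az":0},{"grip":40,"dx":0,"dy":0,"dz":-5,"ax":0,"ay":0,"az":0},{"grip":40,"dx":0,"dy":0,"dz":-2.5,"ax":0,"ay":0,"az":0},{"grip":40,"dx":0,"dy":0,"dz":0,"ax":0,"ay":0,"az":0}]' 
python3 -m handwheel '[{"grip":40,"dx":0,"dy":0,"dz":-0.7,"ax":0,"ay":0,"az":0},{"grip":40,"dx":0,"dy":0,"dz":0,"ax":0,"ay":0,"az":0},{"grip":40,"dx":0,"dy":0,"dz":-0.5,"ax":0,"ay":0,"az":0},{"grip":40,"dx":0,"dy":0,"dz":0,"ax":0,"ay":0,"az":0},{"grip":40,"dx":0,"dy":0,"dz":0,"ax":0,"ay":0,"az":0}]' 
```

```text
clock: 43.15
tcp_pos: [442.8, 167.1, 13.8]
ee_rot: [-1.218, -1.195, 1.196]
ft_force: [0.5, 0.2, -0.1]
gripper_width: 49.1
clock: 43.65
tcp_pos: [442.9, 167.2, 12.9]
ee_rot: [-1.218, -1.195, 1.195]
ft_force: [-0.2, 0.5, -0.6]
gripper_width: 49.3
```

```bash

python3 -m handwheel '[{"grip":40,"dx":0,"dy":0,"dz":-0.7,"ax":0,"ay":0,"az":0},{"grip":40,"dx":0,"dy":0,"dz":-0.7,"ax":0,"ay":0,"az":0},{"grip":40,"dx":0,"dy":0,"dz":-0.5,"ax":0,"ay":0,"az":0},{"grip":40,"dx":0,"dy":0,"dz":-0.5,"ax":0,"ay":0,"az":0},{"grip":40,"dx":0,"dy":0,"dz":0,"ax":0,"ay":0,"az":0}]' 
python3 -m handwheel '[{"grip":40,"dx":0,"dy":0,"dz":-0.4,"ax":0,"ay":0,"az":0},{"grip":40,"dx":0,"dy":0,"dz":0,"ax":0,"ay":0,"az":0},{"grip":40,"dx":0,"dy":0,"dz":-0.3,"ax":0,"ay":0,"az":0},{"grip":40,"dx":0,"dy":0,"dz":0,"ax":0,"ay":0,"az":0},{"grip":40,"dx":0,"dy":0,"dz":0,"ax":0,"ay":0,"az":0}]' 
```

```text
clock: 44.15
tcp_pos: [442.9, 167.2, 10.4]
ee_rot: [-1.218, -1.195, 1.195]
ft_force: [-1.0, 0.7, -0.2]
gripper_width: 49.4
clock: 44.65
tcp_pos: [442.9, 167.2, 9.8]
ee_rot: [-1.218, -1.195, 1.195]
ft_force: [-0.5, -0.3, -0.3]
gripper_width: 49.3
```

```bash

python3 -m handwheel '[{"grip":40,"dx":0,"dy":0,"dz":-0.4,"ax":0,"ay":0,"az":0},{"grip":40,"dx":0,"dy":0,"dz":0,"ax":0,"ay":0,"az":0},{"grip":40,"dx":0,"dy":0,"dz":-0.2,"ax":0,"ay":0,"az":0},{"grip":40,"dx":0,"dy":0,"dz":0,"ax":0,"ay":0,"az":0},{"grip":40,"dx":0,"dy":0,"dz":0,"ax":0,"ay":0,"az":0}]' 
python3 -m handwheel '[{"grip":40,"dx":0,"dy":0,"dz":-0.2,"ax":0,"ay":0,"az":0},{"grip":40,"dx":0,"dy":0,"dz":0,"ax":0,"ay":0,"az":0},{"grip":40,"dx":0,"dy":0,"dz":0,"ax":0,"ay":0,"az":0},{"grip":40,"dx":0,"dy":0,"dz":0,"ax":0,"ay":0,"az":0},{"grip":40,"dx":0,"dy":0,"dz":0,"ax":0,"ay":0,"az":0}]' 
```

```text
clock: 45.15
tcp_pos: [443.0, 167.2, 9.5]
ee_rot: [-1.218, -1.196, 1.195]
ft_force: [-2.4, -1.2, 5.9]
gripper_width: 49.0
clock: 45.65
tcp_pos: [442.9, 167.2, 9.5]
ee_rot: [-1.218, -1.196, 1.195]
ft_force: [-2.5, -2.0, 8.9]
gripper_width: 49.3
```

Contact. Release modestly (fingers stay inside the bay), then rise and check.

```bash

python3 -m handwheel '[{"grip":49,"dx":0,"dy":0,"dz":0.3,"ax":0,"ay":0,"az":0},{"grip":53,"dx":0,"dy":0,"dz":0,"ax":0,"ay":0,"az":0},{"grip":57,"dx":0,"dy":0,"dz":0,"ax":0,"ay":0,"az":0},{"grip":60,"dx":0,"dy":0,"dz":0,"ax":0,"ay":0,"az":0},{"grip":60,"dx":0,"dy":0,"dz":0,"ax":0,"ay":0,"az":0}]' 
python3 -m handwheel '[{"grip":60,"dx":0,"dy":0,"dz":5,"ax":0,"ay":0,"az":0},{"grip":60,"dx":0,"dy":0,"dz":20,"ax":0,"ay":0,"az":0},{"grip":60,"dx":0,"dy":0,"dz":35,"ax":0,"ay":0,"az":0},{"grip":60,"dx":0,"dy":0,"dz":45,"ax":0,"ay":0,"az":0},{"grip":60,"dx":0,"dy":0,"dz":45,"ax":0,"ay":0,"az":0}]' 
python3 -m handwheel '[{"grip":60,"dx":-20,"dy":0,"dz":40,"ax":0,"ay":0,"az":0},{"grip":60,"dx":-40,"dy":0,"dz":20,"ax":0,"ay":0,"az":0},{"grip":60,"dx":-40,"dy":0,"dz":0,"ax":0,"ay":0,"az":0},{"grip":60,"dx":-40,"dy":0,"dz":0,"ax":0,"ay":0,"az":0},{"grip":60,"dx":-20,"dy":0,"dz":0,"ax":0,"ay":0,"az":0}]' 
python3 -m handwheel '[{"grip":60,"dx":0,"dy":0,"dz":0,"ax":0,"ay":0,"az":0},{"grip":60,"dx":0,"dy":0,"dz":0,"ax":0,"ay":0,"az":0},{"grip":60,"dx":0,"dy":0,"dz":0,"ax":0,"ay":0,"az":0},{"grip":60,"dx":0,"dy":0,"dz":0,"ax":0,"ay":0,"az":0},{"grip":60,"dx":0,"dy":0,"dz":0,"ax":0,"ay":0,"az":0}]' 
python3 - <<'E'
from m import *
s=capture("side");crop(s,240,100,400,380,2.1,"pics/s30.png");t=capture("top");crop(t,140,130,500,270,2.2,"pics/t30.png");st=env.state();print(st["tcp_pos"],st["ft_force"])
for L,cam,im in(("top","top",t),("side","side",s)):
  for n,b in(("short",{"top":(455,225,490,252),"side":(300,345,332,380)}[cam]),):
    c=mask(im,(8,100,125),(25,255,255),b);print(n,cam,cv2.minAreaRect(onz(cam,c[:,0],40)[:,:2].astype(np.float32)))
  c=mask(im,(20,40,150),(40,120,255),{"top":(245,140,285,172),"side":(335,160,365,190)}[cam]);print("small",cam,cv2.minEnclosingCircle(onz(cam,c[:,0],24)[:,:2].astype(np.float32)))
E
```

```text
clock: 46.15
tcp_pos: [442.9, 167.1, 9.2]
ee_rot: [-1.218, -1.195, 1.196]
ft_force: [0.2, 0.2, -0.5]
gripper_width: 60.2
clock: 46.65
tcp_pos: [442.3, 167.0, 161.1]
ee_rot: [-1.218, -1.195, 1.196]
ft_force: [1.7, 0.7, 0.4]
gripper_width: 59.7
clock: 47.15
tcp_pos: [280.1, 166.5, 219.7]
ee_rot: [-1.218, -1.196, 1.196]
ft_force: [0.4, -0.9, 0.1]
gripper_width: 60.0
clock: 47.65
tcp_pos: [283.4, 167.1, 219.1]
ee_rot: [-1.218, -1.194, 1.195]
ft_force: [-0.3, -0.7, -0.0]
gripper_width: 60.0
[283.21935186 167.11826232 219.0713704 ] [ 0.75906411 -0.00678014 -0.04319089]
short top ((436.6090087890625, -415.0699768066406), (43.86323547363281, 48.759925842285156), 89.79644775390625)
small top ((644.1608276367188, 133.3600311279297), 25.668197631835938)
short side ((434.67333984375, -417.0074462890625), (44.53182601928711, 48.80727767944336), 86.03839874267578)
small side ((641.8378295898438, 136.02854919433594), 33.07683563232422)
```

View pics/s30.png

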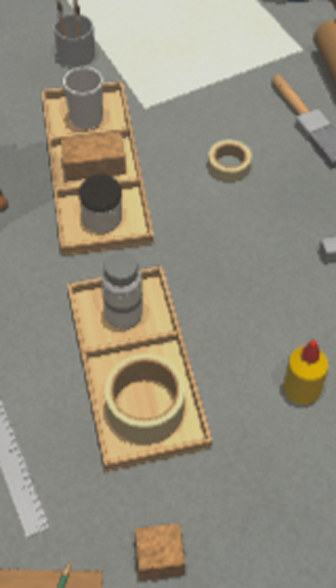

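View pics/t30.png

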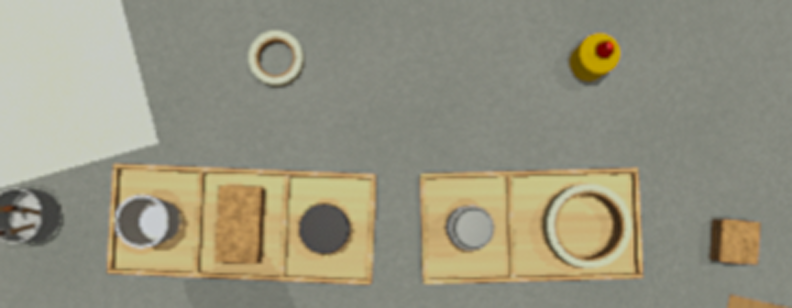

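```bash
python3 -c "
from cell import env
print(env.hand_in()); print(env.state()['clock'])"
```

```text
the job is handed in; nothing more can be done
None
the job is handed in; nothing more can be done
```

I packed both kits in the order asked and handed the job in at about 48 s of the 125 s allowed.

- **Two-bay tray:** the aerosol can is in the small bay, and the large roll of tape lies flat in the big bay.
- **Three-bay tray:** the jar, the long cork block (turned crosswise) and the cup have one bay each, from the −y end to the +y end.

**Setting down:** I lowered each thing in sub-millimetre steps until the wrist force showed contact (6 to 13 N), then let go.

**Last checks:** the final pictures from both cameras show all five things upright, flat and inside their bays. The small roll and the short block are within 0.3 mm of where they were first measured. The glue bottle and the pot of brushes look undisturbed, and the gripper is well clear of everything.

**What disagreed or went wrong:**
- **Height offset:** the fingertips are about 35 mm higher than the reported TCP implies. My first close on the can therefore caught its cap. I opened, went lower and gripped it again on the wall, and allowed for the offset from then on.
- **Sideways offset:** I also saw what looked like an 8 mm offset in x and shifted the roll grip to correct it. The offset was not real, so the roll slid about 8 mm on the bench as I pinched it.
- **Camera agreement:** the two cameras differ by about 2 to 5 mm.

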